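# Change over the checking fixture

## Robot

A 6-joint arm with a two-finger parallel gripper is mounted at the origin on a cart in front of the work surface, level with it; the furniture and walls round the work are solid. World frame = base frame: x ahead of the robot, y to its left, z up, the work surface at z = 0. Lengths are in mm, angles in rad, forces in N, time in s.
With the tool pointing down it reaches from about 275 to 1000 mm from the base axis. Payload 8.4 kg.
Tool frame: the origin (TCP) lies midway between the tips of the shut fingers; the grasp point (between the pads) lies 19 mm behind it; z points along the fingers, y is the direction in which the jaws open and shut (so a half turn about z gives the same grasp; the last joint's range is limited). The gripper opens to 85 mm and grips with 20 to 120 N. Pads are 22 mm wide; open, the fingers measure 114 mm over their backs; the gripper's body (76 mm by 85 mm) begins 54 mm behind the grasp point. The pads swing forward as they close: fully open they stand 13 mm farther back than shut.
Start: joints at [-1.282, 0.353, 1.633, -0, 1.155, -0.002], TCP at [179.198, -598.762, 231.281] pointing down, gripper open.
Joint ranges: [-2.63, 2.63], [-0.92, 2.1], [0.06, 2.66], [-1.3, 4.44], [0, 2.69], [-3.02, 3.02]. Speed limits (rad/s): [2.22, 2.22, 2.79, 3.14, 3.14, 3.14].

## Interface

Orientations are given as [roll, pitch, yaw] about the fixed x, y, z axes, in that order (R = Rz(yaw) Ry(pitch) Rx(roll)).
In Python, from rig import r gives the robot as it stands. The module is installed in compiled form; this text tells all that it offers.
- The arm moves only by the tool drive_tool, never from a script. Its argument "moves" is a list of rows, each a list of 3 entries, a list of its own where there are three numbers: the closure, from 0 (fully open) to 1 (shut), then the shift along the tool's x, y, z in cm, then the turn about the tool's z in degrees. In form: [[claw, [dx, dy, dz], roll], ...]. A call has 1 to 12 rows; each row is the pose to reach, as a shift and turn from the pose measured when the call began, along the tool's axes at that moment; what a row does not reach only later rows make up. A row lasts 1/8 s, in which the tool goes at most 62.5 mm and 10.7 degrees, less where a joint would pass 70% of its speed; a pose out of reach is approached as far as the arm can. A call with a gripper value outside its range is refused whole. The fingers move at their own pace and stop on an object; "grip_force" is the grip in N (left out, the last holds). Time passes only in rows, so rows that repeat a pose let the fingers close. It gives the time, the measured TCP pose, the force and the opening at its end, in the units of the state.
- r.sense(): the state, without advancing time (a new reading comes with each control period).
- r.grab_frame(name): name is "side" or "top"; returns a dict with "color" (480x640x3 uint8, red, green, blue), "fx", "fy", "cx", "cy" (pixels), "pose" (4x4, takes a point from camera to world coordinates). Camera axes: x right, y up, looking along -z (the intrinsics and any distortion apply to the point x, -y, -z); pixel columns grow to the right and rows downward; lengths in mm; the calibration is good to about 2 mm. A picture is of the moment at which its call begins. There is no depth.
- r.sign_off(): hands the job in, once; it reports no verdict.
Trained networks look in the newest picture that a camera, given by its name, has taken for a name from the list of things; names that differ only in an ending like _2 or _b are one class to them, and where a whole thing is asked for, a point or a joint stands for the part that bears it (a point fixed in the world has none). Each returns a list of dicts, best first, with "score" (0 to 1); they miss things now and then, are a little off and sometimes report something else, mostly with a low value. They report only what shows in the picture. A call takes as long as a camera call. They do not tell look-alikes from the thing itself.
- r.outline_of(thing, camera): "mask" (480x640 bool, what is visible of it) and "at" ([column, row] in pixels, amid what is visible of it).
- r.spot_point(thing, camera): "at" ([column, row] in pixels: a listed point, or the origin of a listed thing).
The state is a dict: "clock": time; "qpos": joint angles; "qvel": joint speeds; "joint_efforts": joint torques, N m; "eef_pos": TCP position; "tcp_rot": TCP orientation; "contact_force": force on the tool from outside, world axes, zero at the start; "wrist_torque": the same for the moment, N m; "opening": opening from 0.0 (shut) to 1.0 (fully open).
Only numpy, scipy, OpenCV 4.12 (cv2) and the standard library are available. Lean on these libraries where they do the work, as an engineer would, in place of code of your own. Each camera call takes 0.05 s, during which the arm holds its last target.

## Task

Swing up the hold-down bar of the checking fixture and leave it standing open, then put the three things where they belong: the flanged bush standing on its flange in the middle of the fixture's round anvil, the gauge block upright in the middle of the square tray, and the vee block upright in the middle of the round wooden rest. Each of these places is occupied by another of the three, so use the empty cork mat for parking; do not take the vee block out of the fixture before the bar is up.

Things in the scene. Friction and masses are not known exactly. Their poses are not given: they have to be found in the camera images.
- vee_block_mid (a point): Ground steel vee block, 34 x 45 x 36 mm high, about 0.4 kg, with a vee groove in its top; starts on the fixture's anvil under the bar. The point is its centre, half-way up (18 mm above its underside); z up, x across its 34 mm width (grasp it along x, from above), y along its 45 mm length.
- gauge_block_mid (a point): Plain rectangular steel gauge block standing upright, 30 x 20 x 35 mm high, about 0.17 kg; starts on the round wooden rest. The point is its centre, half-way up (17.5 mm above its underside); z up, x along its 30 mm width, y across its 20 mm thickness (grasp it along y).
- bush_mid (a point): Turned aluminium bush, about 0.05 kg, 28 mm high, standing on its round flange (48 mm diameter, 6 mm thick); above the flange a round body of 34 mm diameter, to be grasped from any side. Starts in the square tray. The point lies on its axis, half-way up (14 mm above its underside); z up.
- fixture: Checking fixture, fixed to the table: an aluminium base plate 194 x 90 mm, 10 mm thick, with a round steel anvil of 64 mm diameter whose flat top is 14 mm above the table. Origin under the centre of the anvil, at table height; z up, x along the plate towards the hinge. The plate reaches from x = -82 to x = +112 mm. The hold-down bar's hinge axis runs along y at x = 95 mm, z = 58 mm; its two lugs (x = 82 to 108 mm) rise to 66 mm.
- hold_bar (a joint): Angle of the fixture's hold-down bar in rad: 0 = lying level over the anvil, growing as its free end swings up and over towards the hinge end; 1.57 = upright, 1.9 = stop. It starts nearly level. The hinge has friction, so the bar stays at whatever angle it is left; about 2 N at its grip lifts it. The bar is 16 mm wide and 10 mm thick.
- bar_grip (a point): Centre of the black cross grip at the bar's free end: a round rod of 14 mm diameter and 30 mm length lying along the hinge axis (the fixture's y), 155 mm from the hinge axis. Pinched over its two end faces it can turn between the fingers as the bar swings. The point's y is the rod's direction.
- square_tray: Black square plastic tray, fixed to the table, 96 x 96 mm, home of the gauge block; rim 4 mm wide and 10 mm high, inner floor 4 mm above the table. Origin at its centre at table height, z up, x and y along its sides.
- wood_rest: Round flat wooden rest, fixed to the table, 96 mm diameter, 12 mm high, home of the vee block. Origin at its centre at table height, z up.
- cork_mat: Rectangular cork mat, fixed to the table, 85 x 105 mm (x, y), 4 mm thick, empty at the start: the parking spot. Origin at its centre at table height, z up.
Things that resemble listed ones, but are neither listed nor needed, are in the scene too. Leave any green or turquoise look-alike of the part that bears bush_mid alone.

How it is judged:
By the outcome, as a careful person would: the job done as asked, in the order asked, and still so for the second after the job is handed in, with the robot touching nothing.
It also fails if it takes over 141 s, if anything falls off the work surface, if the arm or the gripper's body presses on something with over 40 N, if the wrist force passes 120 N, or if a joint passes its speed limit or range.

## Working session

There is one attempt and no reset: what is moved stays moved. The work goes in short steps, Python scripts to look and compute and a tool call to move; the robot and the scene stay as the last step left them, time stands still between calls to the robot, and variables do not carry over. Pictures are saved under pics/ and viewed, and the job is handed in when it is done.

Besides the shell and the picture viewer there is one more tool, called by a JSON object that holds its "fn" and its "kwargs". drive_tool: Moves the arm, as the interface text tells. Its arguments: {"type":"object","properties":{"moves":{"type":"array"},"grip_force":{"type":"number"}},"required":["moves"]}

```bash
mkdir -p pics; cat > h.py <<'E'
import numpy as np, cv2
from rig import r
def snap(n,f):
    d=r.grab_frame(n); cv2.imwrite(f,d['color'][:,:,::-1]); return d
E
python3 - <<'E'
from h import *
print(r.sense())
for n in('top','side'):
    d=snap(n,f'pics/{n}0.png'); print(n,{k:(v if k!='color' else 0) for k,v in d.items()})
E
```

```text
{'clock': 0.0, 'qpos': array([-1.28242146e+00,  3.53664033e-01,  1.63412970e+00, -8.76614514e-07,
        1.15517593e+00, -2.44490813e-03]), 'qvel': array([-1.37948463e-03, -2.15026891e-03, -5.28570016e-05,  9.51548654e-04,
        9.69031143e-04, -2.11141699e-03]), 'joint_efforts': array([-5.12947952e-05, -6.05254269e+01, -3.42056787e+01,  1.66994428e-04,
        9.39206657e-03,  4.90686693e-05]), 'eef_pos': array([ 179.05127922, -598.31678852,  230.55364747]), 'tcp_rot': array([-3.14021565e+00, -2.56515215e-06,  2.90820125e-01]), 'contact_force': array([ 0.19136363,  0.00981093, -0.24838002]), 'wrist_torque': array([ 0.00328694, -0.03007486,  0.01599586]), 'opening': 0.9978518537159371}
top {'color': 0, 'fx': 524.8929591591777, 'fy': 524.8929591591777, 'cx': 314.11921039066954, 'cy': 232.8480536892156, 'pose': array([[ 3.42870306e-03,  9.91840398e-01, -1.27439665e-01,
         4.41375152e+02],
       [-9.99991283e-01,  3.09705013e-03, -2.80049179e-03,
        -3.08033254e+01],
       [-2.38295386e-03,  1.27448156e-01,  9.91842371e-01,
         1.38157327e+03],
       [ 0.00000000e+00,  0.00000000e+00,  0.00000000e+00,
         1.00000000e+00]])}
side {'color': 0, 'fx': 593.5462451631182, 'fy': 593.5462451631182, 'cx': 321.3836682027339, 'cy': 242.78415661976678, 'pose': array([[ 9.97750616e-01,  6.30313679e-02, -2.28200556e-02,
         5.91730607e+02],
       [-6.52508215e-02,  8.35167737e-01, -5.46110960e-01,
        -7.69827450e+02],
       [-1.53635467e-02,  5.46371574e-01,  8.37401973e-01,
         1.21697201e+03],
       [ 0.00000000e+00,  0.00000000e+00,  0.00000000e+00,
         1.00000000e+00]])}
```

View pics/top0.png

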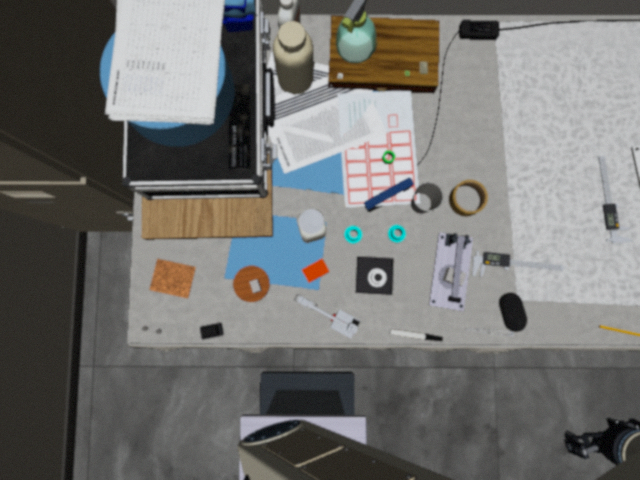

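View pics/side0.png

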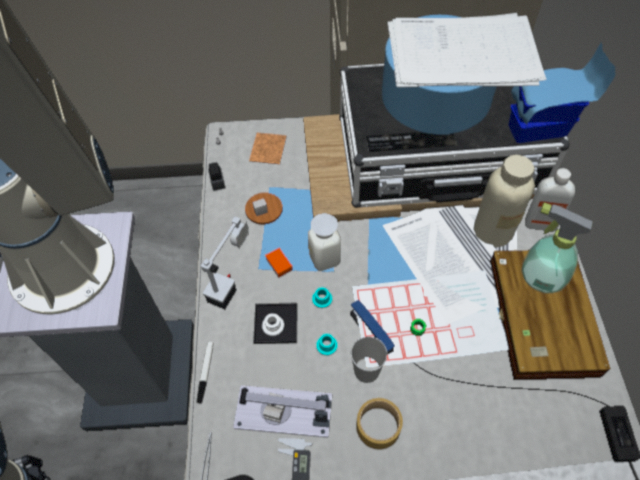

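```bash
cat >> h.py <<'E'
def ray(d,px):
    px=np.asarray(px,float); c=np.array([(px[0]-d['cx'])/d['fx'],-(px[1]-d['cy'])/d['fy'],-1.])
    return d['pose'][:3,3], d['pose'][:3,:3]@c
def onz(d,px,z):
    o,v=ray(d,px); return o+v*(z-o[2])/v[2]
def tri(d1,p1,d2,p2):
    A=[];b=[]
    o1,v1=ray(d1,p1);o2,v2=ray(d2,p2)
    v1=v1/np.linalg.norm(v1);v2=v2/np.linalg.norm(v2)
    M=0;q=0
    for o,v in((o1,v1),(o2,v2)):
        P=np.eye(3)-np.outer(v,v); M=M+P; q=q+P@o
    x=np.linalg.solve(M,q)
    return x, np.linalg.norm((np.eye(3)-np.outer(v1,v1))@(x-o1))*2
def proj(d,X):
    R=d['pose'][:3,:3]; c=R.T@(np.asarray(X,float)-d['pose'][:3,3])
    return np.array([d['cx']+d['fx']*c[0]/-c[2], d['cy']-d['fy']*c[1]/-c[2]])
E
python3 - <<'E'
from h import *
D={n:r.grab_frame(n) for n in('top','side')}
Z=dict(vee_block_mid=32,gauge_block_mid=29.5,bush_mid=18,fixture=0,bar_grip=58,square_tray=0,wood_rest=0,cork_mat=0)
for t,z in Z.items():
    for n in D:
        for e in r.spot_point(t,n): print(t,n,round(e['score'],2),np.round(e['at'],1),np.round(onz(D[n],e['at'],z),1))
print([ (n,[(e['score'],e['at']) for e in r.outline_of('hold_bar',n)]) for n in D])
E
```

```text
vee_block_mid top 0.67 [455.9 276. ] [ 504.4 -390.8   32. ]
vee_block_mid side 0.65 [274.7 410.2] [ 503.9 -392.1   32. ]
vee_block_mid side 0.21 [273.6 320.1] [ 505.9 -191.8   32. ]
gauge_block_mid top 0.65 [257.5 286.5] [475.9 117.7  29.5]
gauge_block_mid side 0.51 [258.1 209.7] [473.7 114.3  29.5]
bush_mid top 0.5 [375.8 279.2] [ 496.1 -187.1   18. ]
bush_mid top 0.5 [396.6 233.8] [ 614.7 -242.9   18. ]
bush_mid top 0.5 [353.3 232.2] [ 618.6 -129.6   18. ]
bush_mid top 0.45 [388.4 157.5] [ 819.8 -224.4   18. ]
bush_mid side 0.87 [324.7 340.5] [ 615. -242.   18.]
bush_mid side 0.8 [271.7 322.9] [ 500.5 -191.5   18. ]
bush_mid side 0.69 [322.6 298.8] [ 617.2 -139.8   18. ]
bush_mid side 0.61 [417.  325.8] [ 820.4 -221.8   18. ]
fixture top 0.93 [453.2 276. ] [ 505.9 -392.3    0. ]
fixture side 0.66 [275.1 409.6] [ 502.3 -380.7    0. ]
bar_grip top 0.83 [453.2 299.2] [ 445.3 -375.4   58. ]
bar_grip side 0.58 [244.8 397.4] [ 446.7 -370.4   58. ]
square_tray top 0.74 [375.5 273.8] [ 510.9 -188.5    0. ]
square_tray top 0.43 [377.7 281.5] [ 490.8 -194.     0. ]
square_tray side 0.59 [271.8 326. ] [ 499.2 -190.5    0. ]
wood_rest top 0.78 [251.6 286.2] [477.4 136.4   0. ]
wood_rest side 0.96 [262.8 208.2] [482.8 140.1   0. ]
cork_mat top 0.94 [172.1 278. ] [498.2 345.7   0. ]
cork_mat top 0.64 [375.2 273.6] [ 511.5 -187.7    0. ]
cork_mat side 0.86 [267.6 148.6] [498.2 342.    0. ]
[('top', [(0.87, [457.3, 272.3])]), ('side', [(0.73, [282.2, 400.8])])]
```

```bash
python3 - <<'E'
import cv2,numpy as np
t=cv2.imread('pics/top0.png');s=cv2.imread('pics/side0.png')
c=lambda im,x,y,w,h,k:cv2.resize(im[y:y+h,x:x+w],(w*k,h*k),interpolation=cv2.INTER_CUBIC)
a=c(t,345,225,160,95,5); b=c(s,195,290,160,150,4)
cv2.imwrite('pics/c1.png',a);cv2.imwrite('pics/c2.png',b)
cv2.imwrite('pics/c3.png',np.hstack([c(t,140,245,140,70,3),c(s,205,115,120,70,3)]))
E
```

```text
(no output)
```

View pics/c1.png

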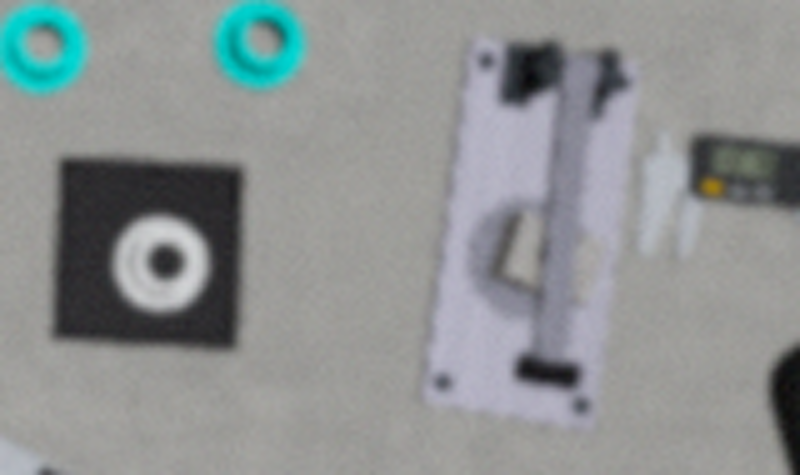

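View pics/c2.png

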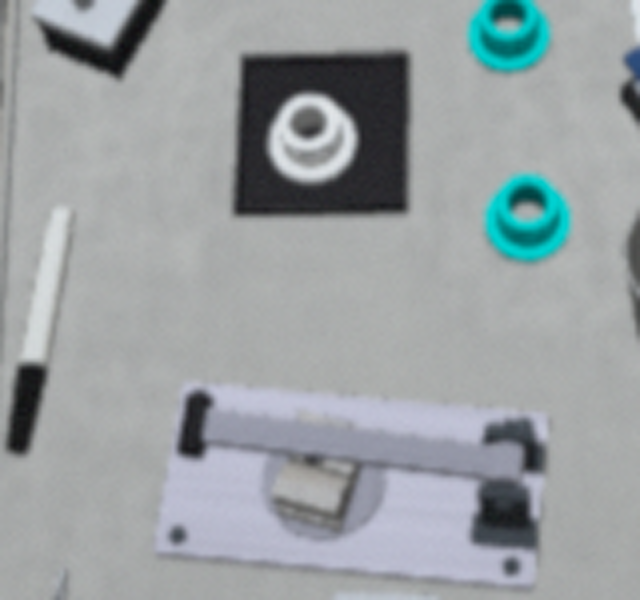

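View pics/c3.png

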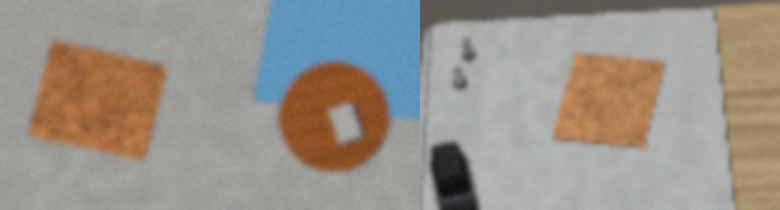

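```bash
cat > fit.py <<'E'
from h import *
from scipy.optimize import minimize
def box(lx,ly,z0,z1,x0=None):
    xs=(-lx/2,lx/2) if x0 is None else x0
    return np.array([[x,y,z] for x in xs for y in(-ly/2,ly/2) for z in(z0,z1)])
def cyl(d,z0,z1):
    a=np.linspace(0,2*np.pi,48,endpoint=False)
    return np.array([[d/2*np.cos(t),d/2*np.sin(t),z] for t in a for z in(z0,z1)])
def sil(d,P,p):
    c,s=np.cos(p[2]),np.sin(p[2]); W=P@np.array([[c,s,0],[-s,c,0],[0,0,1]])+[p[0],p[1],0]
    px=np.array([proj(d,w) for w in W]); return cv2.convexHull(px.astype(np.float32))[:,0]
def fit(D,M,P,p0,yaw=True,free=()):
    # D,M: lists of frames, masks
    K=6
    rois=[];
    for d,m in zip(D,M):
        ys,xs=np.where(m); x0,x1,y0,y1=xs.min()-8,xs.max()+9,ys.min()-8,ys.max()+9
        x0,y0=max(x0,0),max(y0,0)
        sub=m[y0:y1,x0:x1].astype(np.float32)
        rois.append((x0,y0,cv2.resize(sub,None,fx=K,fy=K,interpolation=cv2.INTER_LINEAR)>.5))
    def cost(q):
        p=np.array([q[0],q[1],q[2]/50 if yaw else 0]); J=0
        for d,(x0,y0,t) in zip(D,rois):
            h=sil(d,P,p); g=np.zeros(t.shape,np.uint8)
            cv2.fillPoly(g,[np.round(((h-[x0,y0]+.5)*K-.5)*16).astype(np.int32)],1,shift=4)
            J+=1-(t&(g>0)).sum()/(t|(g>0)).sum()
        return J/len(D)
    best=None
    for y in ((p0[2],) if not yaw else (p0[2]-.1,p0[2]+.1)):
        s=np.array([[0,0,0],[8,0,0],[0,8,0],[0,0,8.]]) if yaw else np.array([[0,0,0],[8,0,0],[0,8,0.]])
        q0=np.array([p0[0],p0[1],y*50])
        if not yaw:
            R=minimize(lambda q:cost([q[0],q[1],0]),q0[:2],method='Nelder-Mead',options=dict(initial_simplex=q0[:2]+s[:,:2],xatol=.02,fatol=1e-5))
        else: R=minimize(cost,q0,method='Nelder-Mead',options=dict(initial_simplex=q0+s,xatol=.02,fatol=1e-5))
        if best is None or R.fun<best.fun: best=R
    q=best.x; return np.round([q[0],q[1],q[2]/50 if yaw else 0],4),round(float(best.fun),3)
E
cat > f1.py <<'E'
from fit import *
D={n:r.grab_frame(n) for n in('top','side')}
L=[('fixture','fixture',box(0,90,0,10,(-82,112)),(505,-388,-.1),1),
('square_tray','square_tray',box(96,96,0,10),(503,-189,-.05),1),
('wood_rest','wood_rest',cyl(96,0,12),(480,138,0),0),
('cork_mat','cork_mat',box(85,105,0,4),(498,344,-.2),1),
('gauge','gauge_block_mid',box(30,20,12,47),(475,116,-.3),1),
('bush','bush_mid',np.vstack([cyl(48,4,10),cyl(34,10,32)]),(498,-189,0),0)]
for nm,t,P,p0,yw in L:
    Ms={}
    for n in D:
        zz=P[:,2].mean(); c=proj(D[n],[p0[0],p0[1],zz]); o=r.outline_of(t,n)
        o=[e for e in o if np.hypot(*(np.array(e['at'])-c))<20]
        if o: Ms[n]=o[0]['mask']
        if o: np.save(f'm_{nm}_{n}.npy',o[0]['mask'])
    for sel in (['top'],['side'],['top','side']):
        if all(n in Ms for n in sel): print(nm,sel,*fit([D[n] for n in sel],[Ms[n] for n in sel],P,p0,bool(yw)))
E
python3 f1.py
```

```text
fixture ['top'] [ 5.053617e+02 -3.828269e+02 -1.575000e-01] 0.093
fixture ['side'] [ 5.050021e+02 -3.821511e+02 -1.596000e-01] 0.102
fixture ['top', 'side'] [ 5.049802e+02 -3.825799e+02 -1.599000e-01] 0.098
square_tray ['top'] [ 5.078230e+02 -1.855135e+02 -5.840000e-02] 0.281
square_tray ['side'] [ 5.075996e+02 -1.852346e+02 -6.310000e-02] 0.213
square_tray ['top', 'side'] [ 5.072930e+02 -1.852433e+02 -7.170000e-02] 0.248
wood_rest ['top'] [485.3349 136.4131   0.    ] 0.182
wood_rest ['side'] [484.6073 137.764    0.    ] 0.191
wood_rest ['top', 'side'] [485.0172 136.9193   0.    ] 0.188
cork_mat ['top'] [ 4.985102e+02  3.435965e+02 -2.163000e-01] 0.042
cork_mat ['side'] [ 4.983969e+02  3.440730e+02 -2.103000e-01] 0.067
cork_mat ['top', 'side'] [ 4.984903e+02  3.441107e+02 -2.186000e-01] 0.055
gauge ['top'] [4.788903e+02 1.222230e+02 3.767000e-01] 0.073
gauge ['side'] [4.786272e+02 1.221855e+02 8.540000e-02] 0.158
gauge ['top', 'side'] [4.788319e+02 1.223000e+02 3.295000e-01] 0.132
bush ['top'] [ 502.7591 -190.4364    0.    ] 0.199
bush ['side'] [ 502.2637 -190.7908    0.    ] 0.09
bush ['top', 'side'] [ 502.2375 -190.3703    0.    ] 0.146
```

```bash
cat > f2.py <<'E'
from fit import *
D={n:r.grab_frame(n) for n in('top','side')}
L=[('fixture',box(0,90,0,10,(-82,112)),(505,-383,-.1),1),
('square_tray',box(96,96,0,10),(503,-189,-.05),1),
('wood_rest',cyl(96,0,12),(480,138,0),0)]
for nm,P,p0,yw in L:
    Ms={}
    for n in D:
        m=np.load(f'm_{nm}_{n}.npy').astype(np.uint8)
        k,lab,st,_=cv2.connectedComponentsWithStats(m)
        c=np.vstack([np.argwhere(lab==i)[:,::-1] for i in range(1,k) if st[i,4]>30]).astype(np.int32)
        g=np.zeros_like(m); cv2.fillConvexPoly(g,cv2.convexHull(c),1); Ms[n]=g>0
    for sel in (['top'],['side'],['top','side']):
        print(nm,sel,*fit([D[n] for n in sel],[Ms[n] for n in sel],P,p0,bool(yw)))
m=np.load('m_gauge_top.npy');s=np.load('m_gauge_side.npy')
P=box(30,20,12,47)
for y0 in(.37,0,-.4,.8,1.5): print('gauge',fit([D['top']],[m],P,(478,122,y0)),fit([D['side']],[s],P,(478,122,y0)))
out=[]
for n,(x,y,w,h) in dict(top=(232,262,45,45),side=(242,190,45,40)).items():
    im=D[n]['color'][:,:,::-1].copy(); K=10
    c=cv2.resize(im[y:y+h,x:x+w],None,fx=8,fy=8,interpolation=cv2.INTER_CUBIC)
    for p,col in(((478.8,122.3,.35),(0,255,0)),):
        W=sil(D[n],P,p); cv2.polylines(c,[np.round((W-[x,y]+.5)*8).astype(np.int32)],True,col,1)
    out.append(cv2.resize(c,(380,380)))
cv2.imwrite('pics/g1.png',np.hstack(out))
E
python3 f2.py
```

```text
fixture ['top'] [ 5.046664e+02 -3.822023e+02 -1.591000e-01] 0.046
fixture ['side'] [ 5.044845e+02 -3.824859e+02 -1.594000e-01] 0.023
fixture ['top', 'side'] [ 5.045080e+02 -3.824213e+02 -1.569000e-01] 0.035
square_tray ['top'] [ 5.078671e+02 -1.854414e+02 -5.570000e-02] 0.045
square_tray ['side'] [ 5.075297e+02 -1.851909e+02 -7.240000e-02] 0.017
square_tray ['top', 'side'] [ 5.075996e+02 -1.852528e+02 -7.120000e-02] 0.032
wood_rest ['top'] [485.7417 136.5225   0.    ] 0.054
wood_rest ['side'] [484.6135 137.4079   0.    ] 0.026
wood_rest ['top', 'side'] [485.3298 136.961    0.    ] 0.042
gauge (array([4.787959e+02, 1.222168e+02, 3.765000e-01]), 0.073) (array([4.785373e+02, 1.222274e+02, 1.124000e-01]), 0.161)
gauge (array([4.788653e+02, 1.224201e+02, 3.852000e-01]), 0.072) (array([4.787968e+02, 1.221297e+02, 8.060000e-02]), 0.157)
gauge (array([4.788819e+02, 1.222873e+02, 3.764000e-01]), 0.073) (array([4.787213e+02, 1.222298e+02, 1.195000e-01]), 0.161)
gauge (array([4.788140e+02, 1.224157e+02, 3.586000e-01]), 0.073) (array([4.784366e+02, 1.227415e+02, 1.244000e-01]), 0.162)
gauge (array([4.788604e+02, 1.223710e+02, 3.590000e-01]), 0.073) (array([478.7678, 121.4403,   1.1286]), 0.231)
```

View pics/g1.png

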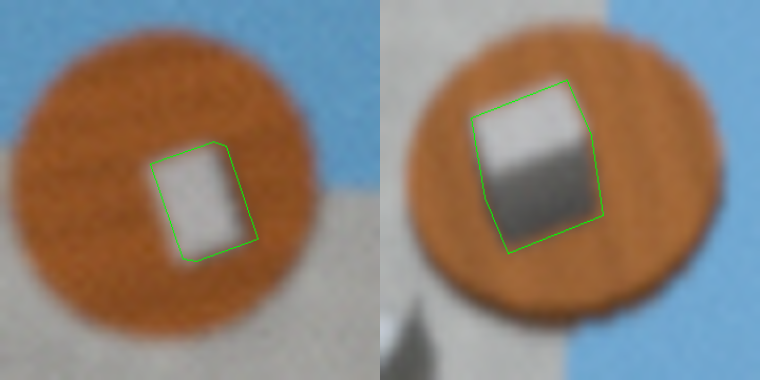

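```bash
cat >> h.py <<'E'
from scipy.spatial.transform import Rotation as Ro
def to(*T):
    # T: tuples (x,y,z,yaw) world TCP targets -> tool shift cm and turn deg from present pose
    s=r.sense(); R=Ro.from_euler('xyz',s['tcp_rot']).as_matrix(); yaw=s['tcp_rot'][2]
    print('now',np.round(s['eef_pos'],1),np.round(s['tcp_rot'],3),'t',round(s['clock'],2),'open',round(s['opening'],3),'F',np.round(s['contact_force'],1),'q1,q6',np.round(s['qpos'][[0,5]],2))
    for x,y,z,w in T:
        sh=R.T@(np.array([x,y,z])-s['eef_pos'])/10
        dy=(w-yaw+np.pi/2)%np.pi-np.pi/2
        print((x,y,z,w),np.round(sh,2),'turn',round(-np.degrees(dy),1))
F=np.array([504.5,-382.4]); FY=-0.158
def fx(x,y=0): c,s=np.cos(FY),np.sin(FY); return F+[c*x-s*y,s*x+c*y]
E
python3 - <<'E'
from h import *
g=fx(-60);print(g)
to((*g,231,FY),(*g,110,FY),(*g,39,FY))
D={n:r.grab_frame(n) for n in('top','side')}
e={n:r.spot_point('bar_grip',n)[0]['at'] for n in D}; print(tri(D['top'],e['top'],D['side'],e['side']))
for n in D: print(n,proj(D[n],[*g,58]),e[n],proj(D[n],[*F,14]))
E
```

```text
[ 445.24736329 -372.95939392]
now [ 179.2 -598.8  231.3] [ 3.142 -0.     0.291] t 1.9 open 1.001 F [0.1 0.4 0. ] q1,q6 [-1.28 -0.  ]
(np.float64(445.24736329264863), np.float64(-372.95939391635056), 231, -0.158) [ 3.196e+01 -1.401e+01  3.000e-02] turn 25.7
(np.float64(445.24736329264863), np.float64(-372.95939391635056), 110, -0.158) [ 31.96 -14.01  12.13] turn 25.7
(np.float64(445.24736329264863), np.float64(-372.95939391635056), 39, -0.158) [ 31.96 -14.01  19.23] turn 25.7
(array([ 494.70166927, -230.91206369,  621.29909094]), np.float64(100.68978851621613))
top [452.23905463 299.20647552] [457.3, 298.6] [450.80883585 276.26219692]
side [244.05489584 398.70679574] [266.9, 150.0] [275.61886131 408.22238171]
```

```bash
python3 - <<'E'
from h import *
D={n:r.grab_frame(n) for n in('top','side')}
P={}
for n,(x,y,w,h) in dict(top=(444,292,20,16),side=(236,384,14,26)).items():
    g=D[n]['color'][y:y+h,x:x+w].max(2).astype(float)
    wt=np.clip(90-g,0,None); yy,xx=np.mgrid[:h,:w]
    P[n]=np.array([x+(wt*xx).sum()/wt.sum(),y+(wt*yy).sum()/wt.sum()]); print(n,P[n]); print(g.astype(int)[::2,::2])
print(tri(D['top'],P['top'],D['side'],P['side']))
for th in(0,.05,.1,.15):
    X=[*fx(95-155*np.cos(th)),58+155*np.sin(th)]
    print(th,np.round(X,1),proj(D['top'],X),proj(D['side'],X))
E
```

```text
top [453.89036545 299.00775194]
[[192 192 193 177 138 151 152 163 184 187]
 [192 195 186 161 131 152 153 166 189 186]
 [190 187 137  83  96 126 136 160 173 182]
 [191 185  96  29  42  47  64  67 107 173]
 [192 185 117  64  45  37  33  32  89 169]
 [193 193 181 163 151 143 125 100 133 176]
 [194 194 189 192 189 190 187 169 143 157]
 [187 190 185 191 191 191 190 176 108 125]]
side [242.97734089 396.25224925]
[[175 174 173 173 176 172 172]
 [173 174 184 201 191 186 197]
 [172 173 190 137  85 119 198]
 [174 171 177  56  43  43 151]
 [172 176 173  47  45  92 170]
 [175 186 151  41  47 117 169]
 [176 183 113  41  44 137 169]
 [173 177  90  39  48 154 167]
 [174 181  67  37  38 115 142]
 [172 178  58  28  34 130 192]
 [178 199 169 135 121 186 210]
 [179 207 206 205 202 209 208]
 [177 207 206 206 207 205 208]]
(array([ 445.38047964, -373.11259158,   73.52534179]), np.float64(0.6611872986104056))
0 [ 445.2 -373.    58. ] [452.23905463 299.20647552] [244.05489584 398.70679574]
0.05 [ 445.4 -373.    65.7] [453.05502055 299.12253242] [243.66525666 397.44055714]
0.1 [ 446.  -373.1   73.5] [453.89851171 298.8818442 ] [243.46616443 396.18027876]
0.15 [ 447.  -373.2   81.2] [454.76773553 298.48229503] [243.46131304 394.92923628]
```

{"fn": "drive_tool", "kwargs": {"moves": [[0, [6, -2.6, 0], 10], [0, [12, -5.2, 0], 20], [0, [18, -7.9, 0], 25.7], [0, [24, -10.5, 0], 25.7], [0, [30, -13.2, 2], 25.7], [0, [31.96, -14.0, 5], 25.7], [0, [31.96, -14.0, 9], 25.7], [0, [31.96, -14.0, 11], 25.7], [0, [31.96, -14.0, 11], 25.7], [0, [31.96, -14.0, 11], 25.7]], "grip_force": 30}}

```text
clock: 3.45
eef_pos: [445.7, -373.5, 122.2]
tcp_rot: [3.141, -0.001, -0.158]
contact_force: [-0.5, 0.6, 1.1]
opening: 1.0
```

```bash
python3 - <<'E'
from h import *
to((445.7,-373.1,52,FY))
E
```

```text
now [ 445.7 -373.5  122.2] [ 3.141e+00 -1.000e-03 -1.580e-01] t 3.45 open 1.0 F [-0.5  0.6  1.1] q1,q6 [-0.7   1.03]
(445.7, -373.1, 52, -0.158) [-0.01 -0.05  7.02] turn 0.0
```

{"fn": "drive_tool", "kwargs": {"moves": [[0, [0, 0, 3.5], 0], [0, [0, 0, 7.0], 0], [0.3, [0, 0, 7.0], 0], [0.7, [0, 0, 7.0], 0], [0.75, [0, 0, 7.0], 0], [0.75, [0, 0, 7.0], 0], [0.75, [0, 0, 7.0], 0], [0.75, [0, 0, 7.0], 0]], "grip_force": 30}}

```text
clock: 4.45
eef_pos: [446.7, -373.1, 53.5]
tcp_rot: [3.141, -0.003, -0.159]
contact_force: [3.3, 4.7, 0.1]
opening: 0.345
```

```bash
python3 - <<'E'
from h import *
to((445.7,-373.1,52,FY)); snap('side','pics/s2.png')
im=cv2.imread('pics/s2.png')[330:460,180:360]; cv2.imwrite('pics/s2c.png',cv2.resize(im,None,fx=4,fy=4,interpolation=2))
E
```

```text
now [ 446.7 -373.1   53.5] [ 3.141e+00 -3.000e-03 -1.590e-01] t 4.45 open 0.345 F [3.3 4.7 0.1] q1,q6 [-0.7   1.03]
(445.7, -373.1, 52, -0.158) [-0.1   0.01  0.15] turn -0.0
```

View pics/s2c.png

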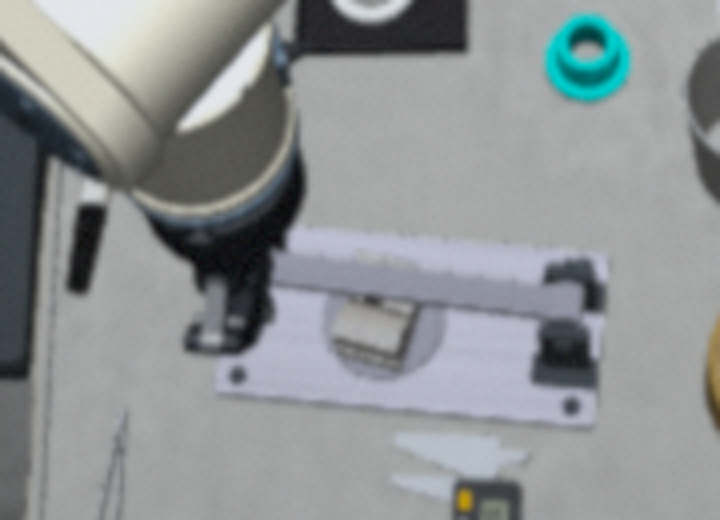

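{"fn": "drive_tool", "kwargs": {"moves": [[0.75, [0.2, 0, -1.5], 0], [0.75, [0.62, 0, -3.03], 0], [0.75, [1.82, 0, -5.88], 0], [0.75, [3.57, 0, -8.44], 0], [0.75, [5.79, 0, -10.59], 0], [0.75, [8.39, 0, -12.27], 0], [0.75, [11.28, 0, -13.39], 0], [0.75, [14.33, 0, -13.91], 0], [0.75, [15.87, 0, -13.95], 0], [0.75, [17.42, 0, -13.82], 0], [0.75, [17.9, 0, -13.75], 0], [0.75, [17.9, 0, -13.75], 0]]}}

```text
clock: 6.0
eef_pos: [624.0, -401.8, 193.1]
tcp_rot: [3.141, -0.005, -0.159]
contact_force: [0.5, 0.9, 5.4]
opening: 0.343
```

```bash
python3 - <<'E'
from h import *
g=fx(95+155*.16)
to((*g,58+153-22,FY)); snap('side','pics/s3.png')
im=cv2.imread('pics/s3.png')[250:460,180:420]; cv2.imwrite('pics/s3c.png',cv2.resize(im,None,fx=3,fy=2.8,interpolation=2))
E
```

```text
now [ 624.  -401.8  193.1] [ 3.141 -0.005 -0.159] t 6.0 open 0.343 F [0.5 0.9 5.4] q1,q6 [-0.57  1.15]
(np.float64(622.8077646256781), np.float64(-401.24974348035335), 189, -0.158) [-0.12 -0.03  0.41] turn -0.0
```

View pics/s3c.png

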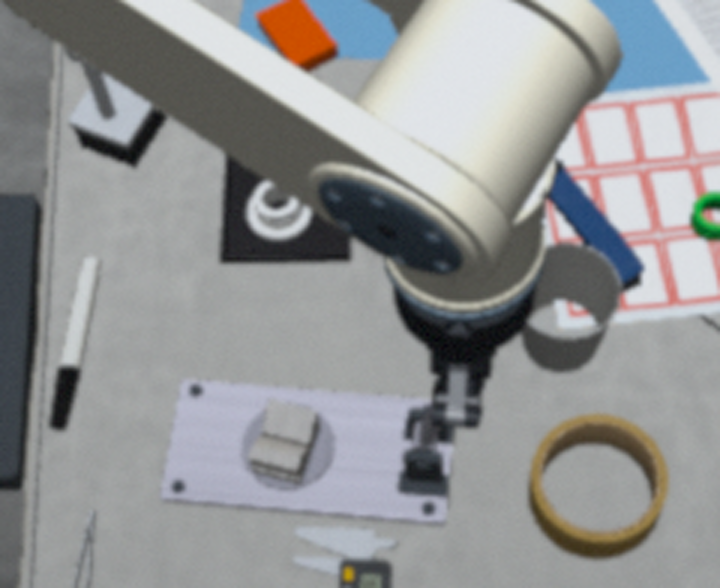

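{"fn": "drive_tool", "kwargs": {"moves": [[0.4, [0, 0, 0], 0], [0, [0, 0, 0], 0], [0, [0, 0, 0], 0], [0, [0, 0, 0], 0], [0, [0, 0, -3], 0], [0, [0, 0, -7], 0], [0, [0, 0, -8], 0], [0, [-4, 0, -8], 0], [0, [-10, 0, -8], 0], [0, [-16, -4, -8], 0], [0, [-16, -10, -8], 0], [0, [-16, -14, -8], 0]]}}

```text
clock: 7.55
eef_pos: [486.1, -236.2, 271.6]
tcp_rot: [3.141, -0.004, -0.16]
contact_force: [0.5, -0.3, 0.2]
opening: 1.003
```

```bash
python3 - <<'E'
from h import *
G=(478.8,122.3)
# tool y must lie along gauge y: yaw=.33
to((*G,250,.33),(*G,25,.33)); snap('side','pics/s4.png');snap('top','pics/t4.png')
a=cv2.imread('pics/s4.png')[280:450,180:380]; b=cv2.imread('pics/t4.png')[210:380,345:545]
cv2.imwrite('pics/s4c.png',cv2.resize(np.hstack([a,b]),None,fx=2,fy=2,interpolation=2))
E
```

```text
now [ 486.1 -236.2  271.6] [ 3.141 -0.004 -0.16 ] t 7.55 open 1.003 F [ 0.5 -0.3  0.2] q1,q6 [-0.46  1.27]
(478.8, 122.3, 250, 0.33) [ -6.43 -35.27   2.12] turn -28.1
(478.8, 122.3, 25, 0.33) [ -6.53 -35.28  24.62] turn -28.1
```

View pics/s4c.png

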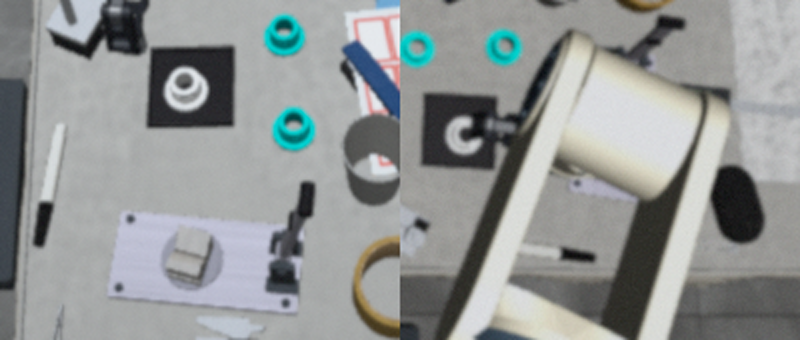

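```bash
python3 - <<'E'
from h import *
D={n:r.grab_frame(n) for n in('top','side')}
print(tri(D['top'],(300,299),D['side'],(238,225)))
print(tri(D['top'],(345,325),D['side'],(222,290)))
print(tri(D['top'],(312,218),D['side'],(322,222)))
E
```

```text
(array([440.99844418,   5.05537586, 124.53297964]), np.float64(6.751949981676282))
(array([ 384.2667661 , -105.38545193,   25.93469062]), np.float64(10.236919719138037))
(array([629.77870266, -22.98805459, 156.43600773]), np.float64(8.736329695266537))
```

{"fn": "drive_tool", "kwargs": {"moves": [[0, [-1, -6, 0], -9], [0, [-2.1, -12, 0], -18], [0, [-3.2, -18, 0], -28.1], [0, [-4.3, -24, 0], -28.1], [0, [-5.4, -30, 0], -28.1], [0, [-6.5, -35.28, 0], -28.1], [0, [-6.5, -35.28, 6], -28.1], [0, [-6.5, -35.28, 12], -28.1], [0, [-6.5, -35.28, 17], -28.1], [0, [-6.5, -35.28, 17], -28.1], [0, [-6.5, -35.28, 17], -28.1]]}}

```text
clock: 9.12
eef_pos: [480.4, 120.5, 102.3]
tcp_rot: [3.138, -0.005, 0.333]
contact_force: [-0.0, -0.3, 0.7]
opening: 0.998
```

```bash
cat > vee.py <<'E'
from fit import *
D={n:r.grab_frame(n) for n in('top','side')}
G=(478.8,122.3)
to((*G,17,.33))
P=box(34,45,14,50); Ms={}
for n in D:
    o=[e for e in r.outline_of('vee_block_mid',n) if np.hypot(*(np.array(e['at'])-proj(D[n],[*F,32])))<25]
    if o: Ms[n]=o[0]['mask']
for sel in (['top'],['side'],['top','side']):
    if all(n in Ms for n in sel):
        for y0 in(0,-.3,.3,.8): print(sel,*fit([D[n] for n in sel],[Ms[n] for n in sel],P,(*F,y0)))
cv2.imwrite('pics/s5.png',D['side']['color'][:,:,::-1]);cv2.imwrite('pics/t5.png',D['top']['color'][:,:,::-1])
a=cv2.imread('pics/s5.png')[370:450,230:340]; b=cv2.imread('pics/t5.png')[230:310,410:520]
c=cv2.imread('pics/s5.png')[150:230,200:310]
cv2.imwrite('pics/s5c.png',cv2.resize(np.hstack([a,b,c]),None,fx=2.4,fy=3,interpolation=2))
E
python3 vee.py
```

```text
now [480.9 120.9 103.2] [ 3.138 -0.007  0.333] t 9.22 open 0.997 F [-0.1  0.1 -0.2] q1,q6 [0.25 1.49]
(478.8, 122.3, 17, 0.33) [-0.22 -0.23  8.61] turn 0.2
['top'] [ 5.040226e+02 -3.871051e+02 -3.362000e-01] 0.085
['top'] [ 5.036999e+02 -3.873516e+02 -3.268000e-01] 0.088
['top'] [ 5.036465e+02 -3.871056e+02 -3.283000e-01] 0.088
['top'] [ 504.0479 -387.7711    0.9015] 0.337
['side'] [ 5.037116e+02 -3.852961e+02 -3.305000e-01] 0.047
['side'] [ 5.036222e+02 -3.853145e+02 -3.331000e-01] 0.047
['side'] [ 5.035798e+02 -3.853132e+02 -3.327000e-01] 0.046
['side'] [ 502.9548 -384.6594    0.8374] 0.316
['top', 'side'] [ 5.037573e+02 -3.859331e+02 -3.264000e-01] 0.078
['top', 'side'] [ 5.037910e+02 -3.858074e+02 -3.399000e-01] 0.077
['top', 'side'] [ 5.038636e+02 -3.861040e+02 -3.216000e-01] 0.077
['top', 'side'] [ 503.4219 -386.9265    1.5865] 0.283
```

View pics/s5c.png

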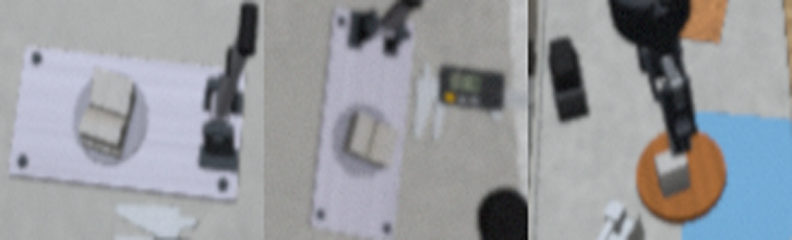

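{"fn": "drive_tool", "kwargs": {"moves": [[0, [-0.2, -0.2, 4], 0], [0, [-0.2, -0.2, 7], 0], [0.1, [-0.2, -0.2, 8.6], 0], [0.5, [-0.2, -0.2, 8.6], 0], [0.9, [-0.2, -0.2, 8.6], 0], [0.9, [-0.2, -0.2, 8.6], 0], [0.9, [-0.2, -0.2, 8.6], 0], [0.9, [-0.2, -0.2, 8.6], 0], [0.9, [-0.2, -0.2, 8.6], 0]], "grip_force": 50}}

```text
clock: 10.45
eef_pos: [479.5, 122.3, 18.0]
tcp_rot: [3.138, -0.009, 0.333]
contact_force: [-1.0, -0.9, 6.6]
opening: 0.227
```

```bash
python3 - <<'E'
from h import *
C=(498.5,344); 
to((*C,120,-.2186+np.pi/2),(*C,120,.33),(485,137,150,1))
snap('side','pics/s6.png')
a=cv2.imread('pics/s6.png')[150:240,190:320]
cv2.imwrite('pics/s6c.png',cv2.resize(a,None,fx=5,fy=5,interpolation=2))
E
```

```text
now [479.5 122.3  18. ] [ 3.138 -0.009  0.333] t 10.45 open 0.227 F [-1.  -0.9  6.6] q1,q6 [0.25 1.49]
(498.5, 344, 120, 1.3521963267948967) [  9.14 -20.29 -10.19] turn -58.4
(498.5, 344, 120, 0.33) [  9.14 -20.29 -10.19] turn 0.2
(485, 137, 150, 1) [  1.12  -1.16 -13.19] turn -38.2
```

View pics/s6c.png

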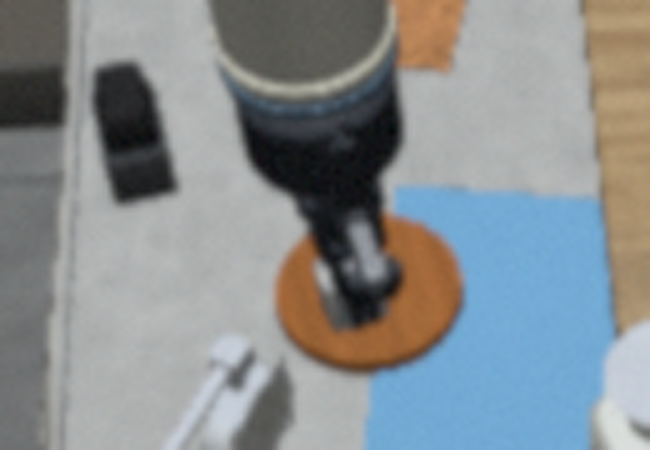

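{"fn": "drive_tool", "kwargs": {"moves": [[0.9, [0, 0, -3], 0], [0.9, [0, 0, -7], 0], [0.9, [2, -5, -8], 0], [0.9, [4.5, -10, -8], 0], [0.9, [7, -15.5, -8], 0], [0.9, [9.14, -20.29, -7], 0], [0.9, [9.14, -20.29, -3], 0], [0.9, [9.14, -20.29, -1], 0], [0.9, [9.14, -20.29, -1], 0]]}}

```text
clock: 11.62
eef_pos: [498.3, 342.6, 26.9]
tcp_rot: [3.137, -0.005, 0.333]
contact_force: [-0.7, 0.1, -1.4]
opening: 0.226
```

```bash
python3 - <<'E'
from h import *
C=(498.5,344); 
to((*C,10.3,.33))
snap('side','pics/s7.png')
a=cv2.imread('pics/s7.png')[90:190,190:320]
cv2.imwrite('pics/s7c.png',cv2.resize(a,None,fx=5,fy=5,interpolation=2))
E
```

```text
now [498.3 342.6  26.9] [ 3.137 -0.005  0.333] t 11.62 open 0.226 F [-0.7  0.1 -1.4] q1,q6 [0.6  1.85]
(498.5, 344, 10.3, 0.33) [ 0.06 -0.13  1.66] turn 0.2
```

View pics/s7c.png

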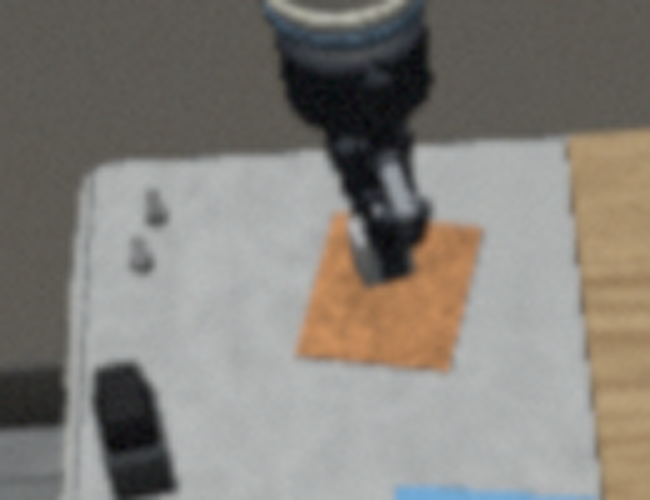

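{"fn": "drive_tool", "kwargs": {"moves": [[0.9, [0, -0.1, 0.9], 0], [0.9, [0, -0.1, 1.4], 0], [0.9, [0, -0.1, 1.7], 0], [0.9, [0, -0.1, 1.7], 0], [0.6, [0, -0.1, 1.7], 0], [0.5, [0, -0.1, 1.6], 0], [0.3, [0, -0.1, 1.4], 0], [0.2, [0, -0.1, 0], 0], [0, [0, -0.1, -5], 0], [0, [0, -0.1, -10], 0], [0, [0, -0.1, -16], 0], [0, [0, -0.1, -19], 0]]}}

```text
clock: 13.18
eef_pos: [498.3, 345.1, 222.9]
tcp_rot: [3.139, -0.013, 0.332]
contact_force: [-0.3, 0.6, -0.6]
opening: 1.001
```

```bash
python3 - <<'E'
from h import *
V=(503.8,-386); 
to((450,0,225,-.33+np.pi/2),(*V,225,-.33+np.pi/2))
snap('side','pics/s8.png')
a=cv2.imread('pics/s8.png')[90:190,190:320]
cv2.imwrite('pics/s8c.png',cv2.resize(a,None,fx=5,fy=5,interpolation=2))
E
```

```text
now [498.3 345.1 222.9] [ 3.139 -0.013  0.332] t 13.18 open 1.001 F [-0.3  0.6 -0.6] q1,q6 [0.61 1.85]
(450, 0, 225, 1.2407963267948965) [-15.82  31.05  -0.33] turn -52.0
(503.8, -386, 225, 1.2407963267948965) [-23.33  69.29  -0.32] turn -52.0
```

View pics/s8c.png

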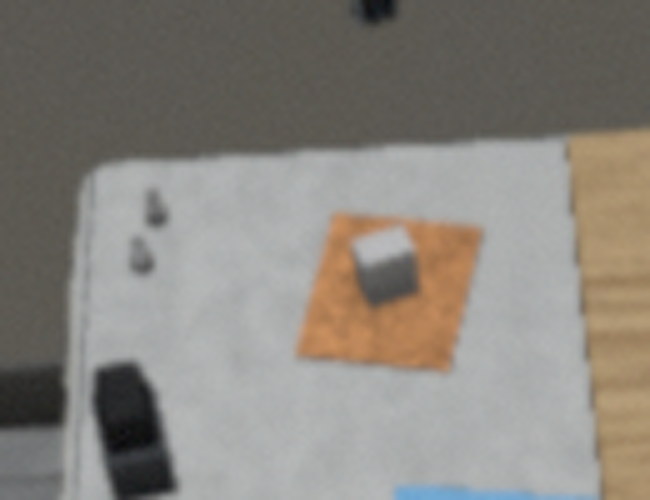

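{"fn": "drive_tool", "kwargs": {"moves": [[0, [-2.6, 5.2, 0], -9], [0, [-5.3, 10.4, 0], -18], [0, [-7.9, 15.5, 0], -27], [0, [-10.5, 20.7, 0], -36], [0, [-13.2, 25.9, 0], -45], [0, [-15.8, 31, 0], -52], [0, [-17, 37, 0], -52], [0, [-18.2, 43, 0], -52], [0, [-19.4, 49, 0], -52], [0, [-20.6, 55, 0], -52], [0, [-21.8, 61, 0], -52], [0, [-23.3, 67, 0], -52]]}}

```text
clock: 14.72
eef_pos: [497.8, -365.6, 224.1]
tcp_rot: [3.127, -0.009, 1.24]
contact_force: [0.3, 0.1, 0.3]
opening: 1.001
```

```bash
python3 - <<'E'
from h import *
to((503.8,-386,90,-.33+np.pi/2),(503.8,-386,20,-.33+np.pi/2))
E
```

```text
now [ 497.8 -365.6  224.1] [ 3.127 -0.009  1.24 ] t 14.72 open 1.001 F [0.3 0.1 0.3] q1,q6 [-0.64 -0.32]
(503.8, -386, 90, 1.2407963267948965) [-1.85  1.03 13.41] turn -0.1
(503.8, -386, 20, 1.2407963267948965) [-1.91  0.93 20.41] turn -0.1
```

{"fn": "drive_tool", "kwargs": {"moves": [[0, [-1.85, 1.0, 2], 0], [0, [-1.85, 1.0, 7], 0], [0, [-1.85, 1.0, 12], 0], [0, [-1.85, 1.0, 13.4], 0], [0, [-1.85, 1.0, 13.4], 0], [0, [-1.85, 1.0, 13.4], 0]]}}

```text
clock: 15.48
eef_pos: [504.7, -386.7, 92.4]
tcp_rot: [3.124, -0.008, 1.24]
contact_force: [0.3, -0.2, 0.2]
opening: 1.0
```

```bash
python3 - <<'E'
from h import *
to((503.8,-386,20,-.33+np.pi/2))
snap('side','pics/s9.png')
a=cv2.imread('pics/s9.png')[330:450,190:350]
cv2.imwrite('pics/s9c.png',cv2.resize(a,None,fx=4,fy=4,interpolation=2))
E
```

```text
now [ 504.7 -386.7   92.4] [ 3.124 -0.008  1.24 ] t 15.47 open 1.0 F [ 0.3 -0.2  0.2] q1,q6 [-0.66 -0.34]
(503.8, -386, 20, 1.2407963267948965) [-0.02 -0.24  7.24] turn -0.0
```

View pics/s9c.png

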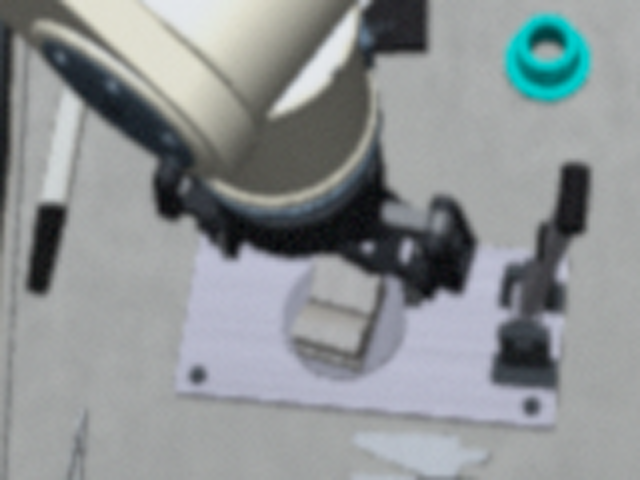

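{"fn": "drive_tool", "kwargs": {"moves": [[0, [0, -0.2, 4], 0], [0, [0, -0.2, 7.0], 0], [0, [0, -0.2, 7.3], 0], [0.4, [0, -0.2, 7.3], 0], [0.8, [0, -0.2, 7.3], 0], [0.8, [0, -0.2, 7.3], 0], [0.8, [0, -0.2, 7.3], 0], [0.8, [0, -0.2, 7.3], 0]], "grip_force": 70}}

```text
clock: 16.52
eef_pos: [505.0, -386.5, 21.1]
tcp_rot: [3.122, -0.007, 1.24]
contact_force: [-1.5, 1.0, 7.7]
opening: 0.383
```

```bash
python3 - <<'E'
from h import *
W=(485.2,137); y=1.2408
to((504,-386,150,y),(430,0,230,y),(*W,230,y))
E
```

```text
now [ 505.  -386.5   21.1] [ 3.122 -0.007  1.24 ] t 16.52 open 0.383 F [-1.5  1.   7.7] q1,q6 [-0.66 -0.35]
(504, -386, 150, 1.2408) [  0.1    0.15 -12.89] turn -0.0
(430, 0, 230, 1.2408) [ 34.27 -19.22 -21.05] turn -0.0
(485.2, 137, 230, 1.2408) [ 49.02 -18.45 -20.93] turn -0.0
```

{"fn": "drive_tool", "kwargs": {"moves": [[0.8, [0, 0, -2], 0], [0.8, [0, 0, -6], 0], [0.8, [0, 0, -11], 0], [0.8, [0, 0, -16], 0], [0.8, [4, -2.4, -20], 0], [0.8, [9, -5, -20.5], 0], [0.8, [14, -8, -20.5], 0], [0.8, [19, -10.5, -20.5], 0], [0.8, [24, -13.5, -20.5], 0], [0.8, [29, -16.3, -20.5], 0], [0.8, [34, -18.5, -20.5], 0], [0.8, [39, -18.5, -20.5], 0]]}}

```text
clock: 18.02
eef_pos: [450.8, 44.1, 226.2]
tcp_rot: [3.121, -0.007, 1.24]
contact_force: [1.5, -1.0, -2.1]
opening: 0.383
```

{"fn": "drive_tool", "kwargs": {"moves": [[0.8, [3, 0, 0], 0], [0.8, [7, 0, 0], 0], [0.8, [8.5, 0, 0], 0], [0.8, [8.5, 0, 0], 0]]}}

```text
clock: 18.52
eef_pos: [478.3, 124.9, 227.4]
tcp_rot: [3.121, -0.007, 1.242]
contact_force: [-1.1, -1.0, -3.3]
opening: 0.389
```

```bash
python3 - <<'E'
from h import *
W=(485.2,137); y=1.2408
to((*W,60,y),(*W,18.5,y))
snap('side','pics/s10.png')
a=cv2.imread('pics/s10.png')[90:240,180:340]
cv2.imwrite('pics/s10c.png',cv2.resize(a,None,fx=4,fy=4,interpolation=2))
E
```

```text
now [478.3 124.9 227.4] [ 3.121 -0.007  1.242] t 18.52 open 0.389 F [-1.1 -1.  -3.3] q1,q6 [0.26 0.59]
(485.2, 137, 60, 1.2408) [ 1.25 -0.09 16.75] turn 0.1
(485.2, 137, 18.5, 1.2408) [ 1.22 -0.17 20.9 ] turn 0.1
```

View pics/s10c.png

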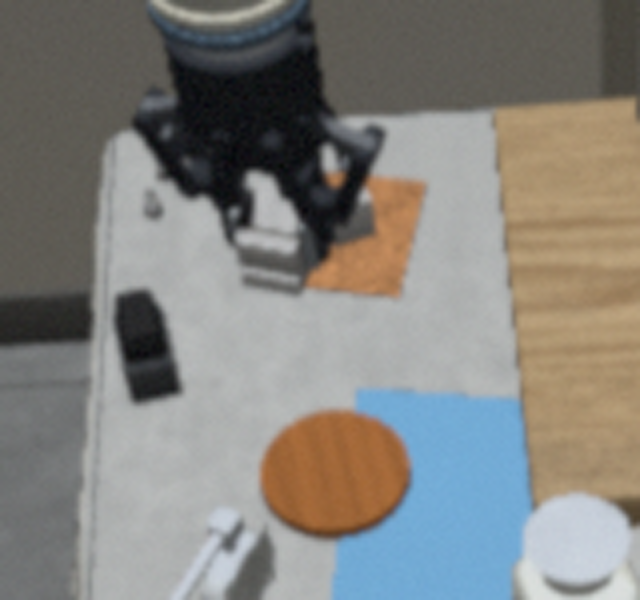

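```bash
python3 - <<'E'
from fit import *
d=r.grab_frame('side'); o=r.outline_of('wood_rest','side')
for e in o[:1]: print(e['score'],fit([d],[e['mask']],cyl(96,0,12),(485,137,0),False))
d2=r.grab_frame('side')
hsv=cv2.cvtColor(d2['color'],cv2.COLOR_RGB2HSV)
m=cv2.inRange(hsv,(5,110,60),(16,255,255))[180:230,235:295]; M=np.zeros((480,640),bool); M[180:230,235:295]=m>0
print(M.sum(),fit([d2],[M],cyl(96,0,12),(485,137,0),False))
E
```

```text
0.94 (array([485.0575, 136.6537,   0.    ]), 0.03)
864 (array([484.4605, 139.9073,   0.    ]), 0.147)
```

{"fn": "drive_tool", "kwargs": {"moves": [[0.8, [1.25, -0.1, 5], 0], [0.8, [1.25, -0.1, 10], 0], [0.8, [1.25, -0.1, 15], 0], [0.8, [1.25, -0.1, 18.5], 0], [0.8, [1.22, -0.15, 19.5], 0], [0.8, [1.22, -0.15, 19.7], 0], [0.8, [1.22, -0.15, 19.7], 0]]}}

```text
clock: 19.6
eef_pos: [485.8, 135.5, 31.3]
tcp_rot: [3.119, -0.008, 1.239]
contact_force: [0.7, -0.4, -3.2]
opening: 0.392
```

```bash
python3 - <<'E'
from h import *
W=(485.2,136.9); y=1.2408
to((*W,18.7,y))
E
```

```text
now [485.8 135.5  31.3] [ 3.119 -0.008  1.239] t 19.6 open 0.392 F [ 0.7 -0.4 -3.2] q1,q6 [0.27 0.61]
(485.2, 136.9, 18.7, 1.2408) [ 0.1  -0.13  1.26] turn -0.1
```

{"fn": "drive_tool", "kwargs": {"moves": [[0.8, [0.1, -0.13, 0.7], 0], [0.8, [0.1, -0.13, 1.1], 0], [0.8, [0.1, -0.13, 1.3], 0], [0.8, [0.1, -0.13, 1.3], 0], [0.5, [0.1, -0.13, 1.3], 0], [0.3, [0.1, -0.13, 1.2], 0], [0, [0.1, -0.13, 0.8], 0], [0, [0.1, -0.13, -1], 0], [0, [0.1, -0.13, -6], 0], [0, [0.1, -0.13, -12], 0], [0, [0.1, -0.13, -18], 0], [0, [0.1, -0.13, -19], 0]]}}

```text
clock: 21.1
eef_pos: [482.5, 137.5, 225.7]
tcp_rot: [3.113, -0.012, 1.239]
contact_force: [0.6, -0.4, 0.0]
opening: 1.0
```

```bash
python3 - <<'E'
from fit import *
B=(502.4,-190.5)
to((450,0,225,1.24),(*B,225,1.24),(*B,225,FY),(*B,10,FY))
D={n:r.grab_frame(n) for n in('top','side')}
for n,d in D.items(): cv2.imwrite(f'pics/{n}11.png',d['color'][:,:,::-1])
P=box(34,45,12,48)
for n in ['side']:
    o=[e for e in r.outline_of('vee_block_mid',n) if np.hypot(*(np.array(e['at'])-proj(D[n],[485,137,30])))<25]
    if o: print(fit([D[n]],[o[0]['mask']],P,(485,137,-.33)))
a=cv2.imread('pics/side11.png')[90:240,180:340]
cv2.imwrite('pics/s11c.png',cv2.resize(a,None,fx=4,fy=4,interpolation=2))
E
```

```text
now [482.5 137.5 225.7] [ 3.113 -0.012  1.239] t 21.1 open 1.0 F [ 0.6 -0.4  0. ] q1,q6 [0.28 0.61]
(450, 0, 225, 1.24) [-14.06   1.4   -0.06] turn -0.0
(502.4, -190.5, 225, 1.24) [-30.37  12.55   0.06] turn -0.0
(502.4, -190.5, 225, -0.158) [-30.37  12.55   0.06] turn 80.1
(502.4, -190.5, 10, -0.158) [-30.63  11.94  21.55] turn 80.1
(array([ 4.861846e+02,  1.378016e+02, -3.033000e-01]), 0.073)
```

View pics/s11c.png

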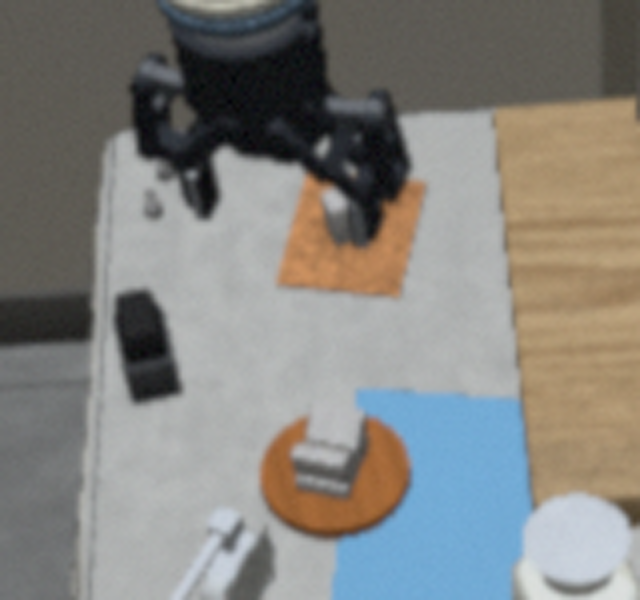

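{"fn": "drive_tool", "kwargs": {"moves": [[0, [-5, 0.5, 0], 9], [0, [-10, 1, 0], 18], [0, [-14, 1.4, 0], 27], [0, [-18.5, 4.4, 0], 36], [0, [-23, 7.5, 0], 45], [0, [-27, 10.2, 0], 54], [0, [-30.4, 12.5, 0], 63], [0.3, [-30.4, 12.5, 3], 72], [0.3, [-30.5, 12.3, 7], 80], [0.3, [-30.5, 12.2, 12], 80], [0.3, [-30.5, 12.1, 14.5], 80], [0.3, [-30.5, 12.1, 14.5], 80]]}}

```text
clock: 22.75
eef_pos: [495.5, -189.8, 72.5]
tcp_rot: [-3.136, -0.016, -0.157]
contact_force: [-0.8, -0.7, 0.9]
opening: 0.701
```

```bash
python3 - <<'E'
from h import *
B=(502.5,-190.5)
to((*B,10.5,FY))
snap('side','pics/s12.png')
a=cv2.imread('pics/s12.png')[260:380,190:350]
cv2.imwrite('pics/s12c.png',cv2.resize(a,None,fx=4,fy=4,interpolation=2))
E
```

```text
now [ 495.5 -189.8   72.5] [-3.136 -0.016 -0.157] t 22.75 open 0.701 F [-0.8 -0.7  0.9] q1,q6 [-0.37  1.34]
(502.5, -190.5, 10.5, -0.158) [ 0.6  -0.01  6.21] turn 0.0
```

View pics/s12c.png

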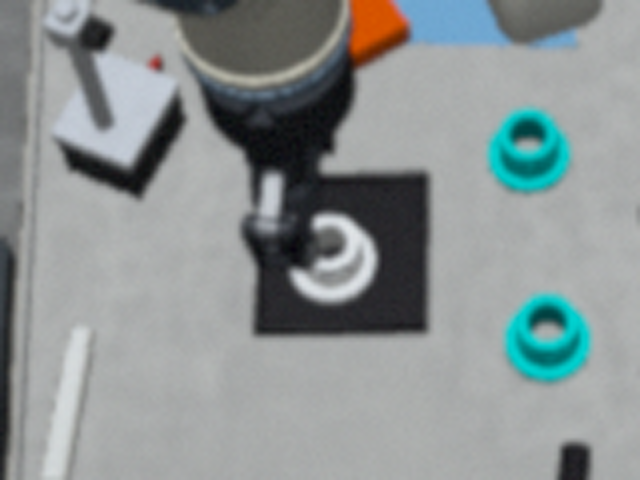

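{"fn": "drive_tool", "kwargs": {"moves": [[0.3, [0.6, 0, 2], 0], [0.3, [0.6, 0, 4.5], 0], [0.3, [0.6, 0, 6], 0], [0.3, [0.6, 0, 6.2], 0], [0.5, [0.6, 0, 6.2], 0], [0.8, [0.6, 0, 6.2], 0], [0.8, [0.6, 0, 6.2], 0], [0.8, [0.6, 0, 6.2], 0], [0.8, [0.6, 0, 6.2], 0]], "grip_force": 35}}

```text
clock: 23.92
eef_pos: [504.7, -191.4, 13.5]
tcp_rot: [-3.137, -0.02, -0.157]
contact_force: [-1.9, 0.4, 6.7]
opening: 0.371
```

```bash
python3 - <<'E'
from h import *
to((500,-190,110,FY),(*F,110,FY),(*F,20.5,FY))
snap('side','pics/s13.png')
a=cv2.imread('pics/s13.png')[260:380,190:350]
cv2.imwrite('pics/s13c.png',cv2.resize(a,None,fx=4,fy=4,interpolation=2))
E
```

```text
now [ 504.7 -191.4   13.5] [-3.137 -0.02  -0.157] t 23.93 open 0.371 F [-1.9  0.4  6.7] q1,q6 [-0.37  1.35]
(500, -190, 110, -0.158) [-0.29 -0.11 -9.66] turn 0.0
(np.float64(504.5), np.float64(-382.4), 110, -0.158) [ 3.17 18.83 -9.68] turn 0.0
(np.float64(504.5), np.float64(-382.4), 20.5, -0.158) [ 2.99 18.87 -0.73] turn 0.0
```

View pics/s13c.png

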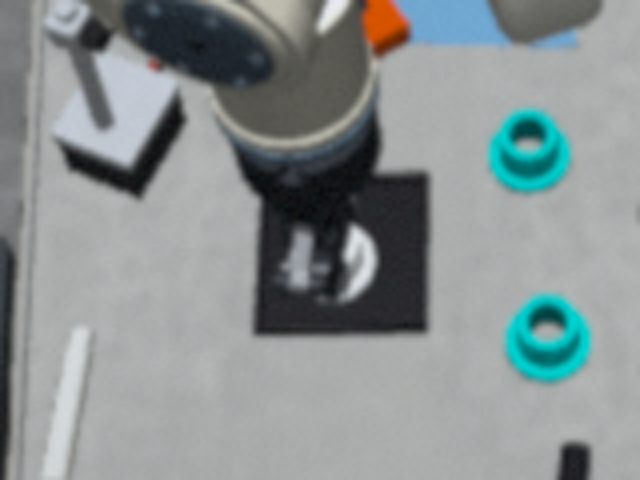

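{"fn": "drive_tool", "kwargs": {"moves": [[0.8, [0, 0, -2], 0], [0.8, [0, 0, -5], 0], [0.8, [0, 0, -9], 0], [0.8, [0.8, 5, -9.5], 0], [0.8, [1.6, 10, -9.5], 0], [0.8, [2.5, 15, -9.5], 0], [0.8, [3.2, 18.8, -9], 0], [0.8, [3.2, 18.85, -6], 0], [0.8, [3.2, 18.85, -3.5], 0], [0.8, [3.2, 18.85, -3.0], 0], [0.8, [3.2, 18.85, -3.0], 0], [0.8, [3.2, 18.85, -3.0], 0]]}}

```text
clock: 25.48
eef_pos: [506.9, -383.0, 44.5]
tcp_rot: [-3.138, -0.022, -0.157]
contact_force: [-0.1, 0.4, -1.2]
opening: 0.37
```

```bash
python3 - <<'E'
from h import *
to((F[0]+2,F[1],24,FY))
d=snap('side','pics/s14.png')
print(proj(d,[*F,14]))
a=cv2.imread('pics/s14.png')[330:450,190:350]
cv2.imwrite('pics/s14c.png',cv2.resize(a,None,fx=4,fy=4,interpolation=2))
E
```

```text
now [ 506.9 -383.    44.5] [-3.138 -0.022 -0.157] t 25.48 open 0.37 F [-0.1  0.4 -1.2] q1,q6 [-0.66  1.06]
(np.float64(506.5), np.float64(-382.4), 24, -0.158) [-0.09 -0.04  2.05] turn 0.1
[275.61886131 408.22238171]
```

View pics/s14c.png

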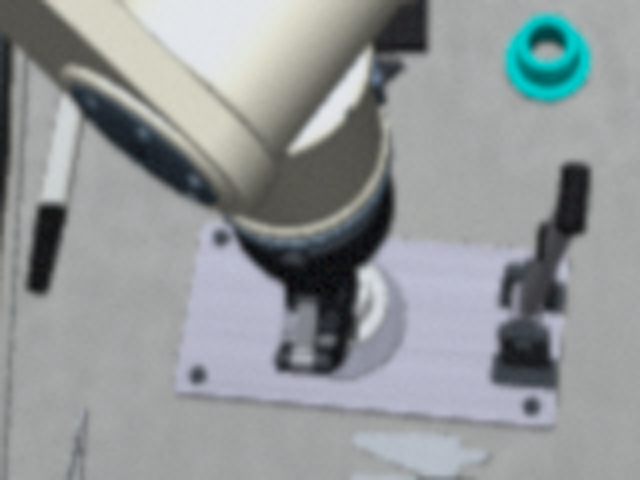

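{"fn": "drive_tool", "kwargs": {"moves": [[0.8, [-0.05, 0, 1.2], 0], [0.8, [-0.05, 0, 1.8], 0], [0.8, [-0.05, 0, 2.05], 0], [0.8, [-0.05, 0, 2.05], 0], [0.55, [-0.05, 0, 2.05], 0], [0.4, [-0.05, 0, 2.0], 0], [0.2, [-0.05, 0, 1.5], 0], [0, [-0.05, 0, -1], 0], [0, [-0.05, 0, -6], 0], [0, [-0.05, 0, -12], 0], [0, [-0.05, 0, -18], 0], [0, [-0.05, 0, -18], 0]]}}

```text
clock: 27.02
eef_pos: [504.8, -384.8, 230.7]
tcp_rot: [3.14, -0.031, -0.157]
contact_force: [0.6, 0.5, -0.9]
opening: 1.004
```

{"fn": "drive_tool", "kwargs": {"moves": [[0, [-1, -6, 0], 0], [0, [-2, -12, 0], 0], [0, [-3, -18, 0], 0], [0, [-4, -24, 0], 0], [0, [-5, -30, 0], 0], [0, [-6, -36, 0], 0], [0, [-6, -42, 0], 0], [0, [-6, -42, 0], 0], [0, [-6, -42, 0], 0]]}}

```text
clock: 28.15
eef_pos: [510.6, 39.3, 227.8]
tcp_rot: [3.14, -0.03, -0.156]
contact_force: [-0.3, -0.3, -0.2]
opening: 0.998
```

```bash
cat > chk.py <<'E'
from fit import *
import sys
D={n:r.grab_frame(n) for n in('top','side')}
tag=sys.argv[1]
for n,d in D.items(): cv2.imwrite(f'pics/{n}{tag}.png',d['color'][:,:,::-1])
L=[('bush','bush_mid',np.vstack([cyl(48,14,20),cyl(34,20,42)]),(504.5,-382.4,0),0),
('gauge',  'gauge_block_mid',box(30,20,4,39),(498.5,344,.33),1),
('vee','vee_block_mid',box(34,45,12,48),(485,137,-.33),1),
('tray','square_tray',box(96,96,0,10),(507,-185,-.07),1)]
for nm,t,P,p0,yw in L:
    for n in D:
        c=proj(D[n],[p0[0],p0[1],P[:,2].mean()]); o=[e for e in r.outline_of(t,n) if np.hypot(*(np.array(e['at'])-c))<20]
        if o: print(nm,n,round(o[0]['score'],2),*fit([D[n]],[o[0]['mask']],P,p0,bool(yw)))
to((498.5,344,200,.33))
E
python3 chk.py 15; python3 - <<'E'
import cv2,numpy as np
a=cv2.imread('pics/side15.png')[360:450,220:340]; b=cv2.imread('pics/top15.png')[230:320,400:520]
cv2.imwrite('pics/c15.png',cv2.resize(np.hstack([a,b]),None,fx=3.3,fy=4,interpolation=2))
E
```

```text
bush top 0.81 [ 505.2255 -384.6458    0.    ] 0.252
bush side 0.76 [ 504.3971 -383.2355    0.    ] 0.131
vee side 0.65 [ 4.849778e+02  1.368055e+02 -3.017000e-01] 0.265
tray side 0.81 [ 5.073484e+02 -1.850022e+02 -5.920000e-02] 0.026
now [511.2  38.9 228.4] [ 3.14  -0.031 -0.158] t 28.65 open 0.993 F [0.7 0.4 0. ] q1,q6 [0.08 1.81]
(498.5, 344, 200, 0.33) [ -6.12 -29.93   2.62] turn -27.9
```

View pics/c15.png

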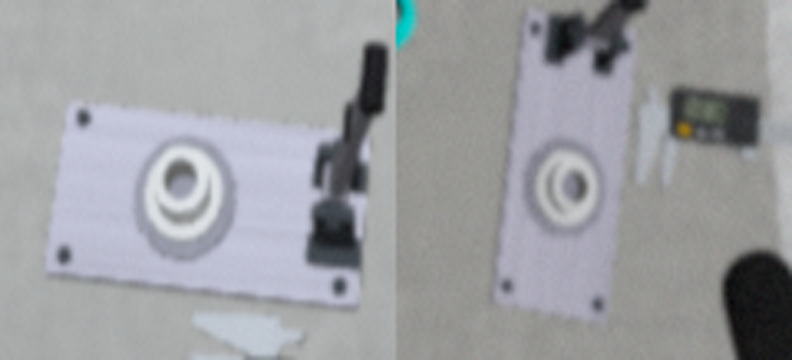

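```bash
python3 - <<'E'
from fit import *
fr={n:r.grab_frame(n) for n in('top','side')}
for n,(x,y,w,h) in dict(top=(432,256,40,40),side=(255,384,42,46)).items():
    d=fr[n]; im=cv2.imread(f'pics/{n}15.png')[y:y+h,x:x+w].astype(int)
    sat=im[:,:,0]-im[:,:,2]  # blue - red : plate is lilac
    if n=='top': print(im[20,::3],im[::3,18])
    dist=np.abs(sat)
    m=(sat<8).astype(np.uint8)
    br=(im.min(2)>0)
    k,lab,st,_=cv2.connectedComponentsWithStats(m); i=1+np.argmax(st[1:,4])
    pts=np.argwhere(lab==i)[:,::-1].astype(np.int32); g=np.zeros((480,640),np.uint8)
    sub=np.zeros(m.shape,np.uint8); cv2.fillConvexPoly(sub,cv2.convexHull(pts),1); g[y:y+h,x:x+w]=sub
    print(n,sub.sum(),fit([d],[g>0],cyl(64,10,14),(504.5,-382.4,0),False))
E
```

```text
[[135 134 136]
 [188 172 172]
 [167 151 154]
 [148 138 140]
 [186 185 184]
 [159 155 156]
 [168 159 157]
 [145 129 131]
 [ 87  86  87]
 [192 189 187]
 [161 149 149]
 [180 165 166]
 [163 158 161]
 [147 147 151]] [[186 169 168]
 [182 168 170]
 [184 167 171]
 [154 141 140]
 [187 183 181]
 [192 193 191]
 [182 176 174]
 [171 162 161]
 [190 186 186]
 [173 173 171]
 [167 160 158]
 [171 159 158]
 [186 171 171]
 [183 169 170]]
top 300 (array([ 509. , -381.4,    0. ]), 0.388)
side 347 (array([ 514.0587, -380.301 ,    0.    ]), 0.526)
```

```bash
python3 - <<'E'
from fit import *
out=[]
fr={n:r.grab_frame(n) for n in('top','side')}
for n,(x,y,w,h) in dict(top=(430,254,42,44),side=(254,384,44,46)).items():
    d=fr[n]; im=cv2.imread(f'pics/{n}15.png')[y:y+h,x:x+w]; c=cv2.resize(im,None,fx=9,fy=9,interpolation=2)
    for P,p,col in((cyl(64,14,14),(*F,0),(0,0,255)),(cyl(48,20,20),(504.4,-383.6,0),(0,160,0)),(cyl(34,42,42),(504.4,-383.6,0),(255,0,0))):
        cv2.polylines(c,[np.round((sil(d,P,p)-[x,y]+.5)*9-.5).astype(np.int32)],True,col,1)
    out.append(cv2.resize(c,(390,420)))
cv2.imwrite('pics/o16.png',np.hstack(out))
E
```

```text
(no output)
```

View pics/o16.png

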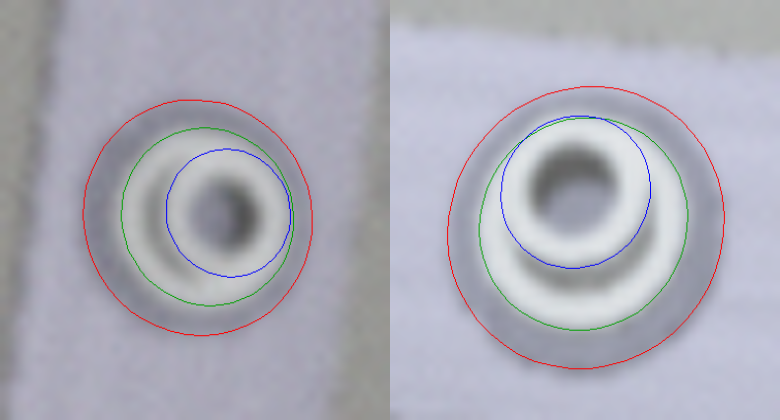

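```bash
python3 - <<'E'
from fit import *
to((498.5,344.4,100,.333),(498.5,344.4,15,.333))
d=r.grab_frame('side'); im=cv2.imread('pics/s8.png'); x,y,w,h=240,110,55,60
c=cv2.resize(im[y:y+h,x:x+w],None,fx=9,fy=9,interpolation=2)
for p,col in(((498,344.5,.333),(0,255,0)),):
  for P in(box(30,20,4,39),box(30,20,39,39)):
    cv2.polylines(c,[np.round((sil(d,P,p)-[x,y]+.5)*9-.5).astype(np.int32)],True,col,1)
cv2.imwrite('pics/o17.png',c)
E
```

```text
now [511.2  39.3 228.4] [ 3.14  -0.031 -0.157] t 28.85 open 1.004 F [ 0.6  0.5 -0.2] q1,q6 [0.08 1.81]
(498.5, 344.4, 100, 0.333) [ -6.41 -29.95  12.61] turn -28.1
(498.5, 344.4, 15, 0.333) [ -6.67 -29.96  21.11] turn -28.1
```

View pics/o17.png

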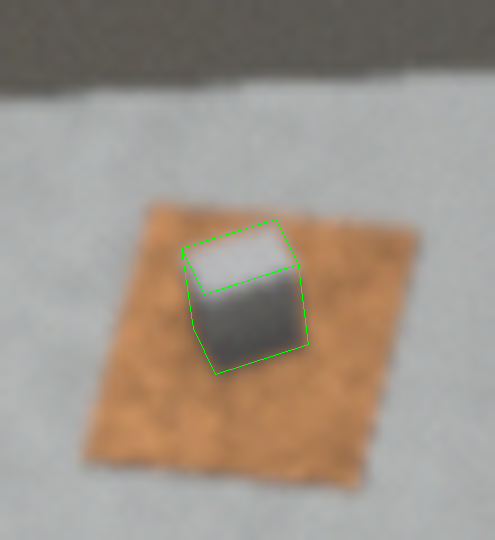

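{"fn": "drive_tool", "kwargs": {"moves": [[0, [-1.3, -6, 0], -9], [0, [-2.6, -12, 0], -18], [0, [-3.9, -18, 0], -28.1], [0, [-5.2, -24, 0], -28.1], [0, [-6.3, -29.9, 1], -28.1], [0, [-6.3, -29.95, 6], -28.1], [0, [-6.4, -29.95, 11], -28.1], [0, [-6.5, -29.95, 15], -28.1], [0, [-6.5, -29.95, 15], -28.1], [0, [-6.5, -29.95, 15], -28.1]]}}

```text
clock: 30.15
eef_pos: [499.1, 345.0, 77.5]
tcp_rot: [3.126, -0.028, 0.334]
contact_force: [0.0, -0.6, 0.3]
opening: 1.001
```

```bash
python3 - <<'E'
from h import *
to((498.2,344.5,13,.333))
snap('side','pics/s18.png')
a=cv2.imread('pics/s18.png')[90:190,190:320]
cv2.imwrite('pics/s18c.png',cv2.resize(a,None,fx=5,fy=5,interpolation=2))
E
```

```text
now [499.1 345.   77.5] [ 3.126 -0.028  0.334] t 30.15 open 1.001 F [ 0.  -0.6  0.3] q1,q6 [0.61 1.87]
(498.2, 344.5, 13, 0.333) [-0.28 -0.08  6.44] turn 0.0
```

View pics/s18c.png

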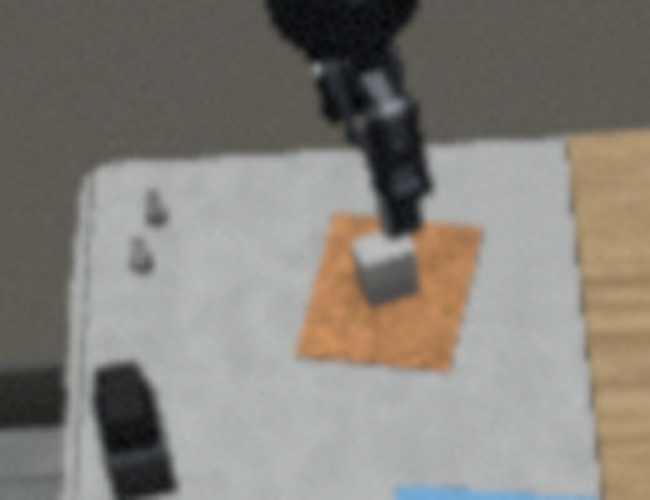

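{"fn": "drive_tool", "kwargs": {"moves": [[0, [-0.2, -0.05, 3], 0], [0, [-0.28, -0.08, 5.5], 0], [0.1, [-0.28, -0.08, 6.4], 0], [0.5, [-0.28, -0.08, 6.4], 0], [0.9, [-0.28, -0.08, 6.4], 0], [0.9, [-0.28, -0.08, 6.4], 0], [0.9, [-0.28, -0.08, 6.4], 0], [0.9, [-0.28, -0.08, 6.4], 0], [0.9, [-0.28, -0.08, 6.4], 0]], "grip_force": 50}}

```text
clock: 31.32
eef_pos: [499.2, 345.2, 15.1]
tcp_rot: [3.127, -0.031, 0.334]
contact_force: [0.1, 0.4, 6.3]
opening: 0.226
```

```bash
python3 - <<'E'
from h import *
T=(507.5,-185.2)
to((450,0,225,-.07),(*T,225,-.07))
E
```

```text
now [499.2 345.2  15.1] [ 3.127 -0.031  0.334] t 31.32 open 0.226 F [0.1 0.4 6.3] q1,q6 [0.62 1.88]
(450, 0, 225, -0.07) [-15.3   31.31 -21.02] turn 23.1
(507.5, -185.2, 225, -0.07) [-15.94  50.69 -20.77] turn 23.1
```

{"fn": "drive_tool", "kwargs": {"moves": [[0.9, [0, 0, -2], 0], [0.9, [0, 0, -7], 0], [0.9, [0, 0, -13], 0], [0.9, [-1, 2, -18], 0], [0.9, [-3, 6.5, -20.5], 0], [0.9, [-5.5, 12, -20.5], 0], [0.9, [-8, 17, -20.5], 6], [0.9, [-10.5, 22, -20.5], 12], [0.9, [-13, 27, -20.5], 18], [0.9, [-15.3, 31.5, -20.5], 23], [0.9, [-15.5, 37, -20.5], 23], [0.9, [-15.5, 37, -20.5], 23]]}}

```text
clock: 32.83
eef_pos: [467.7, -57.5, 222.1]
tcp_rot: [3.14, -0.036, -0.072]
contact_force: [-0.9, 0.6, -2.5]
opening: 0.221
```

```bash
python3 - <<'E'
from h import *
T=(508.3,-185.2)
to((*T,225,-.07),(*T,40,-.07),(*T,15,-.07))
E
```

```text
now [467.7 -57.5 222.1] [ 3.14  -0.036 -0.072] t 32.83 open 0.221 F [-0.9  0.6 -2.5] q1,q6 [-0.13  1.52]
(508.3, -185.2, 225, -0.07) [ 4.98 12.45 -0.09] turn -0.1
(508.3, -185.2, 40, -0.07) [ 4.3  12.41 18.4 ] turn -0.1
(508.3, -185.2, 15, -0.07) [ 4.21 12.41 20.9 ] turn -0.1
```

{"fn": "drive_tool", "kwargs": {"moves": [[0.9, [2, 5, 0], 0], [0.9, [4, 10, 0], 0], [0.9, [4.9, 12.4, 1], 0], [0.9, [4.8, 12.4, 6], 0], [0.9, [4.6, 12.4, 11], 0], [0.9, [4.4, 12.4, 15], 0], [0.9, [4.3, 12.4, 18], 0], [0.9, [4.3, 12.4, 18.2], 0], [0.9, [4.3, 12.4, 18.2], 0]]}}

```text
clock: 33.95
eef_pos: [509.0, -184.8, 43.3]
tcp_rot: [3.139, -0.037, -0.072]
contact_force: [-0.2, 0.4, -0.9]
opening: 0.224
```

```bash
python3 - <<'E'
from h import *
T=(508.3,-185.2)
to((*T,14.8,-.07))
snap('side','pics/s20.png')
a=cv2.imread('pics/s20.png')[260:380,190:350]
cv2.imwrite('pics/s20c.png',cv2.resize(a,None,fx=4,fy=4,interpolation=2))
E
```

```text
now [ 509.  -184.8   43.3] [ 3.139 -0.037 -0.072] t 33.95 open 0.224 F [-0.2  0.4 -0.9] q1,q6 [-0.36  1.28]
(508.3, -185.2, 14.8, -0.07) [-0.17  0.04  2.85] turn -0.1
```

View pics/s20c.png

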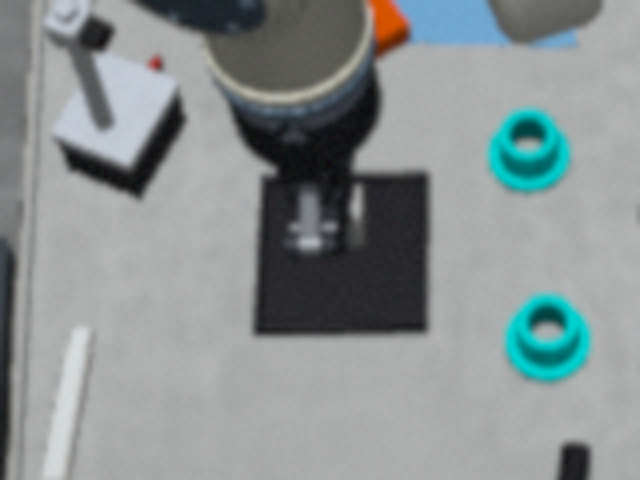

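{"fn": "drive_tool", "kwargs": {"moves": [[0.9, [-0.1, 0, 1.5], 0], [0.9, [-0.15, 0.04, 2.4], 0], [0.9, [-0.17, 0.04, 2.85], 0], [0.9, [-0.17, 0.04, 2.85], 0], [0.6, [-0.17, 0.04, 2.85], 0], [0.55, [-0.17, 0.04, 2.8], 0], [0.55, [-0.17, 0.04, 1.5], 0], [0.5, [-0.1, 0, -2], 0], [0.3, [0, 0, -8], 0], [0, [0, 0, -14], 0], [0, [0, 0, -19], 0], [0, [0, 0, -19], 0]]}}

```text
clock: 35.5
eef_pos: [504.2, -184.9, 238.7]
tcp_rot: [3.137, -0.047, -0.072]
contact_force: [0.3, -0.2, 0.2]
opening: 1.001
```

{"fn": "drive_tool", "kwargs": {"moves": [[0, [-4, -5, 0], 0], [0, [-8, -10, 0], 0], [0, [-12, -14, 0], 0], [0, [-15, -16, 0], 0], [0, [-17, -17, 0], 0], [0, [-17, -17, 0], 0], [0, [-17, -17, 0], 0]]}}

```text
clock: 36.38
eef_pos: [348.1, -3.7, 230.2]
tcp_rot: [3.136, -0.048, -0.072]
contact_force: [-0.5, -0.4, -0.0]
opening: 1.003
```

```bash
sed -e "s/box(30,20,4,39),(498.5,344,.33)/box(30,20,4,39),(507,-185,-.07)/" chk.py > chk2.py; python3 chk2.py 21
```

```text
bush top 0.68 [ 504.8149 -382.8922    0.    ] 0.231
bush side 0.59 [ 503.987  -382.5586    0.    ] 0.087
gauge top 0.64 [ 5.072325e+02 -1.867447e+02 -1.717000e-01] 0.113
gauge side 0.51 [ 5.076326e+02 -1.843469e+02 -1.115000e-01] 0.064
vee side 0.59 [ 4.841256e+02  1.375081e+02 -3.002000e-01] 0.105
tray top 0.85 [ 5.085323e+02 -1.853317e+02 -4.330000e-02] 0.1
tray side 0.74 [ 5.075097e+02 -1.850804e+02 -6.110000e-02] 0.144
now [347.1  -3.3 229.9] [ 3.137 -0.047 -0.072] t 36.88 open 0.998 F [ 0.6  0.3 -0.7] q1,q6 [-0.01  1.64]
(498.5, 344, 200, 0.33) [ 12.45 -35.74   3.4 ] turn -23.0
```

View pics/side21.png

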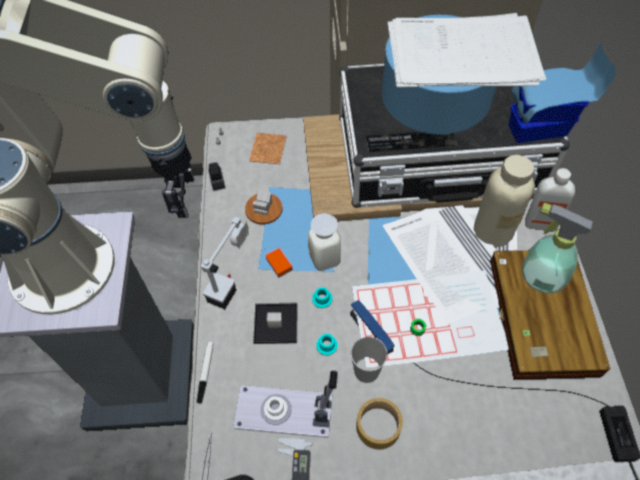

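View pics/top21.png

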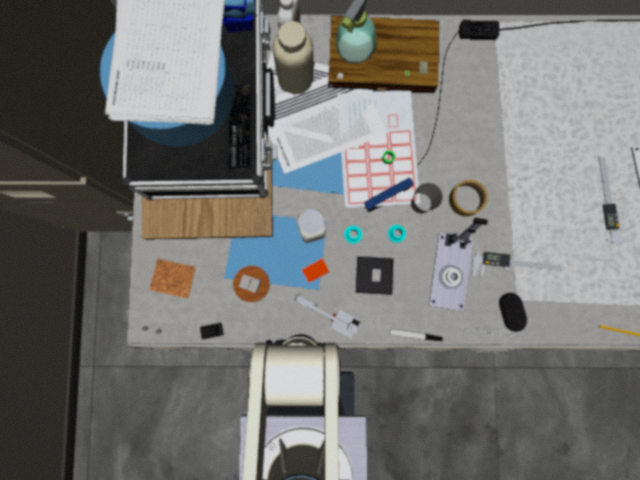

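```bash
python3 - <<'E'
from fit import *
fr={n:r.grab_frame(n) for n in('top','side')}
out=[]
for n in fr:
  row=[]
  for X,sh in (((485.2,137,25),[(cyl(96,12,12),(485.2,136.9,0)),(box(34,45,12,48),(485.2,137.5,-.31))]),((507.6,-185.2,15),[(box(96,96,10,10),(507.6,-185.2,-.065)),(box(30,20,4,39),(507.4,-185.5,-.1))])):
    d=fr[n]; x,y=(proj(d,X)-26).astype(int); im=cv2.imread(f'pics/{n}21.png')[y:y+52,x:x+52]; c=cv2.resize(im,None,fx=7,fy=7,interpolation=2)
    for P,p in sh: cv2.polylines(c,[np.round((sil(d,P,p)-[x,y]+.5)*7-.5).astype(np.int32)],True,(0,255,0),1)
    row.append(cv2.resize(c,(290,290)))
  out.append(np.hstack(row))
cv2.imwrite('pics/o22.png',np.vstack(out))
for th in(1.57,1.65,1.73,1.8,1.9):
    X=[*fx(95-155*np.cos(th)),58+155*np.sin(th)]; print(th,proj(fr['top'],X),proj(fr['side'],X))
E
```

```text
1.57 [478.91434801 230.40966855] [320.0015846  377.50695217]
1.65 [479.5162177  225.04717972] [327.0172694  378.19382677]
1.73 [479.97529635 219.80390355] [333.9921966  379.07651598]
1.8 [480.25749241 215.34943198] [340.01373737 380.00326233]
1.9 [480.46537981 209.26089353] [348.40133777 381.56325485]
```

View pics/o22.png

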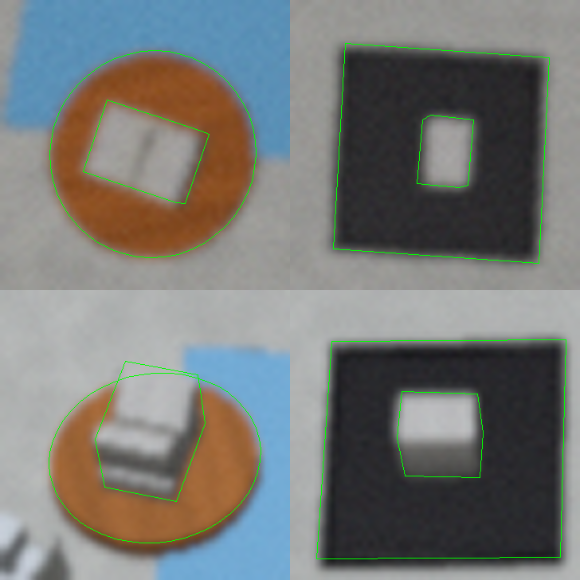

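```bash
python3 -c "
from rig import r
s=r.sense();print(s['clock'],s['contact_force'],s['opening']);print(r.sign_off())"
```

```text
36.975 [ 0.61428581 -0.40755338  0.89967577] 0.9981018507385856
the job is handed in; nothing more can be done
None
```

I swung the hold-down bar up first and left it standing open. Then I parked the gauge block on the cork mat and moved the vee block to the wooden rest, the bush to the anvil and the gauge block into the tray. The job was handed in at about 37 s of the 141 s, with the gripper open and clear of everything.

My last checks in both cameras showed:

| Part | Where it stands | Distance from the centre |
|---|---|---|
| Hold-down bar | open at about 1.73 rad, past upright and short of the stop | – |
| Bush | on its flange on the anvil | about 1 mm |
| Gauge block | upright in the tray | under 1 mm by the two-view average |
| Vee block | upright on the wooden rest | about 1–2 mm |

- **Disagreements:** The top and side views differed by about 2 mm in y for the gauge block, so its true offset could be nearer 1–2 mm. For the vee block I have only side-camera fits plus overlays: the top-view overlay fitted well, while the side-view overlay sat 1–2 mm off. A colour-based attempt to find the anvil's centre failed, so I checked the bush against projected outlines, which matched both pictures.
- **Tool tilt:** The tool had tilted by up to about 2.7° by the end. It was about 1–2° when each part was released, and all three stand flat in the pictures.
- **Look-alikes:** I did not touch the turquoise and green ones.

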